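# Turn up the parts cup and kit the fittings

## Robot

A 6-joint arm with a two-finger parallel gripper is mounted at the origin on the work surface; the furniture and walls round the work are solid. World frame = base frame: x ahead of the robot, y to its left, z up, the work surface at z = 0. Lengths are in m, angles in degrees, forces in N, time in s.
With the tool pointing down it reaches from about 0.25 to 0.725 m from the base axis. Payload 9.7 kg.
Tool frame: the origin (TCP) lies between the finger pads; the fingertips stand bot.tcp_to_tips ahead of it and the grasp point (between the pads) lies 11 mm behind it (bot.tcp_to_tips is the distance from the TCP to the fingertips, in m); z points along the fingers, y is the line along which they close (so a half turn about z gives the same grasp; the last joint's range is limited). The gripper opens to 85 mm and grips with 20 to 120 N. Pads are 22 mm wide; open, the fingers measure 114 mm over their backs; the gripper's body (76 mm by 85 mm) begins 54 mm behind the grasp point. The pads swing forward as they close: fully open they stand 13 mm farther back than shut.
Start: joints at [-73.969, 4.979, 10.078, 95.1, 0, 90], TCP at [0.152, -0.529, 0.219] pointing down, gripper open.
Joint ranges: [-179.16, 179.16], [-48.56, 103.87], [-65.8, 70.77], [-126.05, 130.52], [-82.76, 87.17], [-180, 180]. Speed limits (degrees/s): [127.2, 127.2, 147.25, 180, 180, 180].

## Interface

Orientations are given as [roll, pitch, yaw] about the fixed x, y, z axes, in that order (R = Rz(yaw) Ry(pitch) Rx(roll)).
In Python, from workcell import bot gives the robot as it stands. The module is installed in compiled form; this text tells all that it offers.
- The arm moves only by the tool carry_out, never from a script. Its arguments are lists of equal length, an entry for each row: "linear": the shift along the world's x, y, z normalised to -1 to 1, where 1 is 2 cm, a list of three; "rotation": the turn, a rotation vector about the world's x, y, z normalised to -1 to 1, where 1 is 8 degrees, a list of three; "grip": the closure, from -1 (fully open) to 1 (shut). In form: {"linear": [[tx, ty, tz], ...], "rotation": [[rx, ry, rz], ...], "grip": [grip, ...]}. A call has 1 to 12 rows; each row shifts and turns the commanded pose from where the row before left it; what a row does not reach is not made up. A row lasts 1/10 s, in which the tool goes at most 50 mm and 8.59 degrees, less where a joint would pass 70% of its speed; a pose out of reach is approached as far as the arm can. A call with a number of a shift or a turn outside -1 to 1 is refused whole. A call with a gripper value outside its range is refused whole. The fingers move at their own pace and stop on an object; "grip_force" is the grip in N (left out, the last holds). Time passes only in rows, so rows that do not move let the fingers close. It gives the time, the measured TCP pose, the force, the opening and the grip force at its end, in the units of the state.
- bot.get_obs(): the state, without advancing time (a new reading comes with each control period).
- bot.camera(name): name is "scene" or "side" or "wrist"; returns the picture (420x560x3 uint8, blue, green, red); there is no depth.
- bot.camera_model(name): a dict with "fx", "fy", "cx", "cy" (pixels), "camera_from_world" (4x4, takes a point from world to camera coordinates). Camera axes: x right, y up, looking along -z (the intrinsics and any distortion apply to the point x, -y, -z); pixel columns grow to the right and rows downward; lengths in m; the calibration is good to about 2 mm. A picture is of the moment at which its call begins: read the wrist's pose just before it. camera_model takes no time and is no camera call; for the wrist camera it gives the pose at the moment of the call.
- bot.job_done(): hands the job in; it is judged then, once.
The state is a dict: "time": time; "q": joint angles; "qd": joint speeds; "joint_efforts": joint torques, N m; "ee_pos": TCP position; "tcp_rot": TCP orientation; "wrist_force": force on the tool from outside, world axes, zero at the start; "torque": the same for the moment, N m; "opening": finger opening in m; "grasp_force": force on a finger pad.
Only numpy, scipy, OpenCV 4.12 (cv2) and the standard library are available. Lean on these libraries where they do the work, as an engineer would, in place of code of your own. Each camera call takes 0.05 s, during which the arm holds its last target. There are 200 camera calls.

## Task

Turn the upside-down plastic cup mouth up and stand it in a free part of the floor of the steel tray. Then put both blue-capped fittings into the cup where it stands in the tray, and leave the loose bolt and the valve body where they are.

Things in the scene. Friction and masses are not known exactly. Their poses are not given: they have to be found in the camera images.
- cup: Cream plastic cup, 30 g, tapered: 69 mm across the mouth, 56 mm across the closed end, 53 mm tall, thin walls, inside 62 mm wide at the mouth, 50 mm at the floor. Origin at the centre of the closed end's outside; z axis runs from there to the mouth. Starts mouth down on the bench (origin 53 mm up). On its side it rests on its 7 degree taper and can roll.
- fitting_a: Push-in fitting standing upright: brass hexagon foot, black body, blue cap; 16 mm across, 30 mm tall. Origin at the centre of its underside, z up.
- fitting_b: The second, identical fitting: 16 mm across, 30 mm tall. Origin at the centre of its underside, z up.
- kit_tray: Shallow bare-steel tray fixed to the bench, 178 mm (its x) by 233 mm (its y), 18 mm high. Origin at the centre of its underside; floor 2 mm thick, flat for 136 by 202 mm inside the rim. A valve body stands in its -y half, at x = 0, 60 to 70 mm from the centre; the +y half is free.
- valve_body: White cast valve body standing in the tray, 30 x 30 x 52 mm, origin at the centre of its underside. To be left alone.
- dome_bolt: Plated dome-headed bolt standing on its head, 14 mm across, 23 mm tall, among the fittings; origin at its underside. To be left alone.

How it is judged:
By the outcome, as a careful person would: the job done as asked, in the order asked, and still so for the second after the job is handed in, with the robot touching nothing.
It also fails if it takes over 72 s, if anything falls off the work surface, if the arm or the gripper's body presses on something with over 40 N, if the wrist force passes 120 N, or if a joint passes its speed limit or range.

## Working session

There is one attempt and no reset: what is moved stays moved. The work goes in short steps, Python scripts to look and compute and a tool call to move; the robot and the scene stay as the last step left them, time stands still between calls to the robot, and variables do not carry over. Pictures are saved under pics/ and viewed, at most 10 in all, crops included, and the job is handed in when it is done.

Besides the shell and the picture viewer there is one more tool, called after "Request:" in YAML: its name, and indented under it one key for each argument. carry_out: Moves the arm, as the interface text tells. Its arguments: {"type":"object","properties":{"linear":{"type":"array","items":{"type":"array","items":{"type":"number"}}},"rotation":{"type":"array","items":{"type":"array","items":{"type":"number"}}},"grip":{"type":"array","items":{"type":"number"}},"grip_force":{"type":"number"}},"required":["linear","rotation","grip"]}

```bash
mkdir -p pics; python3 - <<'E'
from workcell import bot
import cv2,numpy as np
o=bot.get_obs();print(o,bot.tcp_to_tips)
for n in("scene","side"):
    cv2.imwrite(f"pics/{n}0.png",bot.camera(n)); m=bot.camera_model(n);print(n,m)
E
```

```text
{'time': 0.0, 'q': array([-7.39698170e+01,  5.00927304e+00,  1.00335032e+01,  9.50998130e+01,
       -2.11654603e-03,  8.99984638e+01]), 'qd': array([-0.0919172 , -0.09257503,  0.04505523, -0.05079227, -0.07173807,
        0.09387005]), 'joint_efforts': array([-1.12739239e-03, -5.20392931e+01,  4.64798212e+01,  1.63098442e-02,
       -9.06176723e-06, -1.04272362e-05]), 'ee_pos': array([ 0.15179779, -0.52837102,  0.2179921 ]), 'tcp_rot': array([-1.79924417e+02,  2.11451774e-03,  1.60317220e+01]), 'wrist_force': array([ 0.90376794, -0.10984421,  0.03558719]), 'torque': array([ 0.01626037,  0.00798186, -0.08644781]), 'grasp_force': 0.0, 'opening': 0.08566150579518983} 0.008
scene {'fx': 443.6461635792445, 'fy': 443.6461635792445, 'cx': 277.33507204862116, 'cy': 208.5377945176452, 'camera_from_world': array([[-0.64643744, -0.76276441,  0.01758097,  0.33219561],
       [ 0.31788958, -0.24831857,  0.9150323 , -0.2365237 ],
       [-0.69358839,  0.59709994,  0.40299728, -0.83591708],
       [ 0.        ,  0.        ,  0.        ,  1.        ]])}
side {'fx': 440.9757721332048, 'fy': 440.9757721332048, 'cx': 277.3822244764541, 'cy': 210.52877334535705, 'camera_from_world': array([[ 0.94356912, -0.33111046,  0.00657086, -0.49805964],
       [ 0.13731491,  0.40920889,  0.90204917, -0.10741546],
       [-0.30136677, -0.85024346,  0.43158328, -0.86143231],
       [ 0.        ,  0.        ,  0.        ,  1.        ]])}
```

View pics/scene0.png

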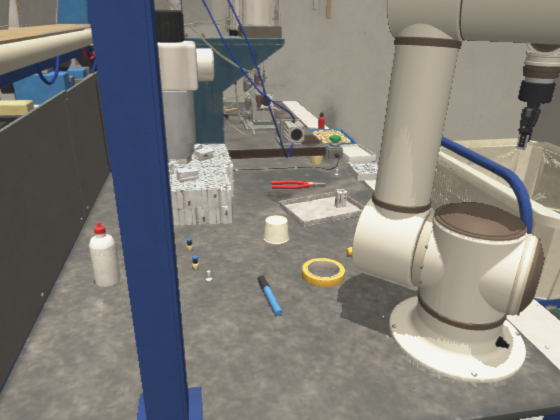

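View pics/side0.png

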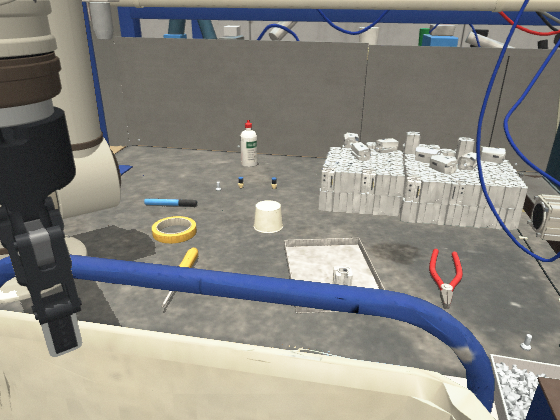

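Scene view: cup at about (276,230), fittings (190,243) and (195,262), bolt (209,275), tray centre (320,207), valve (341,198). Side view: cup (268,216), fittings (241,182) and (274,183), bolt (219,186), valve (343,276). I'll make zoomed crops for finer pixel positions.

```bash
cat > h.py <<'E'
from workcell import bot
import cv2,numpy as np
def ray(m,px):
    T=m["camera_from_world"];R=T[:3,:3];c=-R.T@T[:3,3]
    d=R.T@np.array([(px[0]-m["cx"])/m["fx"],-(px[1]-m["cy"])/m["fy"],-1]);return c,d
def onz(m,px,z):
    c,d=ray(m,px);return c+d*(z-c[2])/d[2]
def tri(ms,pxs):
    A=np.zeros((3,3));b=np.zeros(3)
    for m,p in zip(ms,pxs):
        c,d=ray(m,p);d=d/np.linalg.norm(d);P=np.eye(3)-np.outer(d,d);A+=P;b+=P@c
    return np.linalg.solve(A,b)
def proj(m,p):
    q=m["camera_from_world"]@np.append(p,1);return np.array([m["cx"]+m["fx"]*q[0]/-q[2],m["cy"]-m["fy"]*q[1]/-q[2]])
E
python3 - <<'E'
from h import *
s=cv2.imread("pics/scene0.png");d=cv2.imread("pics/side0.png")
def c(i,x,y,w,h,k): return cv2.resize(i[y:y+h,x:x+w],None,fx=k,fy=k,interpolation=cv2.INTER_CUBIC)
a=np.hstack([c(s,175,230,50,60,5),c(s,255,180,110,60,5)])
b=np.hstack([c(d,205,170,80,60,5),c(d,280,235,80,60,5)])
W=np.zeros((600,800,3),np.uint8);W[:300,:800]=a[:300,:800];W[300:,:800]=b;cv2.imwrite("pics/z.png",W)
S,D=[bot.camera_model(n) for n in("scene","side")]
for n,p,q in [("cup",(276.5,230),(268,216.5)),("f1",(190,243),(274,183)),("f2",(195,262),(241,182)),("bolt",(209,275),(219,186)),("valve",(341,198),(343,276))]:print(n,tri([S,D],[p,q]).round(4))
E
```

```text
cup [0.5078 0.0087 0.0225]
f1 [0.595  0.2179 0.0153]
f2 [0.5101 0.2545 0.0142]
bolt [0.448  0.2557 0.0098]
valve [ 0.5475 -0.2821  0.0319]
```

View pics/z.png

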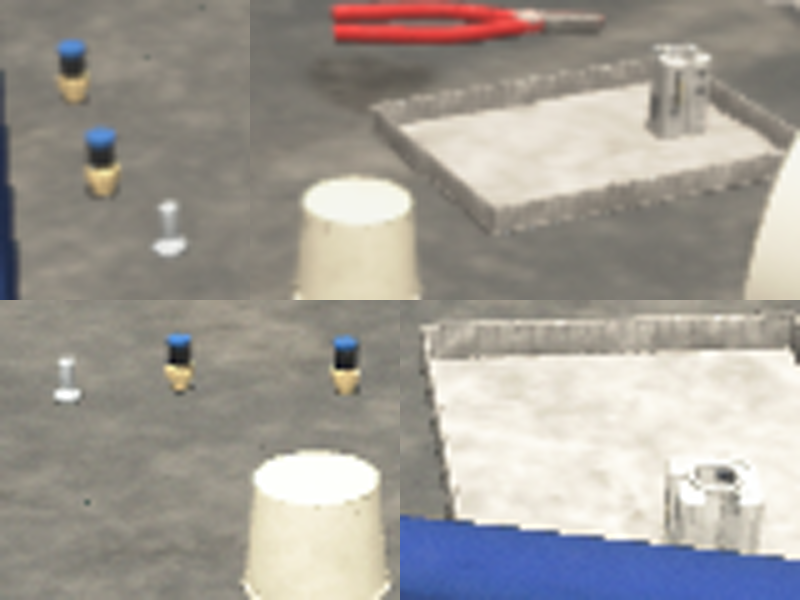

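Zoomed crops in full-image pixels: cup top centre at scene (276.4,220) / side (268,205.6). Fitting cap tops at (189.4,239)/(274,178) and (195,256.5)/(240.8,177.6). Bolt foot at (209,279)/(218.4,189). Tray rim corners at (280,201.6) and (303.4,222) in scene.

```bash
python3 - <<'E'
from h import *
S,D=[bot.camera_model(n) for n in("scene","side")]
for n,p,q,z in [("cuptop",(276.4,220),(268,205.6),.053),("f1",(189.4,238.8),(274,178),.03),("f2",(195,256.4),(240.8,177.6),.03),("boltfoot",(209,279.2),(218.4,189.2),.0)]:print(n,tri([S,D],[p,q]).round(4),onz(S,p,z).round(4),onz(D,q,z).round(4))
for n,p in[("L",(280,201.6)),("B",(303.4,222)),("R",(362.6,210))]:print(n,onz(S,p,.018).round(4))
for n,p in[("dL",(285,240)),("dR",(359,238.4))]:print(n,onz(D,p,.018).round(4))
print("tape",onz(S,(323,272),0.01),"mark",onz(S,(262,278),.01),onz(S,(280,312),.01),"scr",onz(D,(195,250),.01),onz(D,(164,308),.01),"blocks",onz(S,(176,222),0),onz(S,(232,220),0),"bottle",onz(S,(105,283),0),"pliers",onz(D,(433,252),0),onz(D,(447,300),0))
print(proj(D,[.55,-.28,0.002]))
E
```

```text
cuptop [0.5083 0.0086 0.0508] [0.506  0.0111 0.053 ] [0.5061 0.003  0.053 ]
f1 [0.5949 0.2193 0.0286] [0.593  0.2204 0.03  ] [0.5934 0.2155 0.03  ]
f2 [0.5099 0.2533 0.0282] [0.5087 0.2544 0.03  ] [0.5078 0.2471 0.03  ]
boltfoot [4.463e-01 2.572e-01 1.000e-04] [0.4473 0.2569 0.    ] [0.4458 0.2564 0.    ]
L [ 0.6567 -0.1313  0.018 ]
B [ 0.506  -0.0878  0.018 ]
R [ 0.4575 -0.2831  0.018 ]
dL [ 0.5099 -0.099   0.018 ]
dR [ 0.6604 -0.1426  0.018 ]
tape [0.29760553 0.04721851 0.01      ] mark [0.36484322 0.17108045 0.01      ] [0.2469853  0.21955968 0.01      ] scr [ 0.32656148 -0.06588587  0.01      ] [ 0.24583897 -0.236445    0.01      ] blocks [0.75726854 0.17079985 0.        ] [0.67033903 0.03859593 0.        ] bottle [0.57626181 0.44199003 0.        ] pliers [ 0.79557858 -0.21544728  0.        ] [ 0.71583101 -0.36001611  0.        ]
[340.94934101 291.4602905 ]
```

Request:
carry_out:
  linear:
    - [0, 0, 1]
    - [0, 0, 1]
    - [0, 0, 1]
    - [0, 0, 1]
    - [0.8, 1, 0.5]
    - [0.8, 1, 0.5]
    - [0.8, 1, 0.5]
    - [0.8, 1, 0.5]
    - [0.8, 1, 0.5]
    - [0.8, 1, 0.5]
    - [0.8, 1, 0]
    - [0.8, 1, 0]
  rotation:
    - [0, 0, 0]
    - [0, 0, 0]
    - [0, 0, 0]
    - [0, 0, 0]
    - [0, 0, 0.4]
    - [0, 0, 0.4]
    - [0, 0, 0.4]
    - [0, 0, 0.4]
    - [0, 0, 0.4]
    - [0, 0, 0.4]
    - [0, 0, 0.4]
    - [0, 0, 0.4]
  grip: [-1, -1, -1, -1, -1, -1, -1, -1, -1, -1, -1, -1]

```text
time: 1.3
ee_pos: [0.2805, -0.3678, 0.3587]
tcp_rot: [180.0, -0.0, 41.8]
wrist_force: [-0.7, -0.9, -0.1]
opening: 0.0853
grasp_force: 0.0
```

```bash
cat > st.py <<'E'
from workcell import bot
import json
o=bot.get_obs()
print(o["time"],"q",o["q"].round(2).tolist(),"p",o["ee_pos"].round(4).tolist(),"r",o["tcp_rot"].round(1).tolist(),"F",o["wrist_force"].round(1).tolist(),round(o["opening"],4),round(o["grasp_force"],1))
open("log.jsonl","a").write(json.dumps([o["q"].tolist(),o["ee_pos"].tolist(),o["tcp_rot"].tolist()])+"\n")
E
python3 st.py
```

```text
1.3 q [-52.67, -1.15, 19.97, 111.12, 0.0, 85.57] p [0.2805, -0.3678, 0.3587] r [180.0, -0.0, 41.8] F [-0.7, -0.9, -0.1] 0.0853 0.0
```

Request:
carry_out:
  linear:
    - [0.8, 1, 0]
    - [0.8, 1, 0]
    - [0.8, 1, 0]
    - [0.8, 1, 0]
    - [0.8, 1, 0]
    - [0.8, 1, 0]
    - [0.8, 1, 0]
    - [0.8, 1, 0]
    - [0.8, 1, 0]
    - [0.8, 1, 0]
    - [0.8, 1, 0]
    - [0.8, 1, 0]
  rotation:
    - [0, 0, 0.4]
    - [0, 0, 0.4]
    - [0, 0, 0.4]
    - [0, 0, 0.4]
    - [0, 0, 0.4]
    - [0, 0, 0.4]
    - [0, 0, 0.4]
    - [0, 0, 0.4]
    - [0, 0, 0.4]
    - [0, 0, 0.4]
    - [0, 0, 0.4]
    - [0, 0, 0.4]
  grip: [-1, -1, -1, -1, -1, -1, -1, -1, -1, -1, -1, -1]

```text
time: 2.5
ee_pos: [0.4724, -0.1276, 0.3584]
tcp_rot: [-180.0, -0.0, 80.2]
wrist_force: [-0.1, 0.1, 0.3]
opening: 0.0853
grasp_force: 0.0
```

```bash
python3 st.py; python3 - <<'E'
from h import *
m=bot.camera_model("wrist");cv2.imwrite("pics/w1.png",bot.camera("wrist"))
np.save("w1.npy",m,allow_pickle=True);print(m)
E
```

```text
2.5 q [-15.12, 2.54, 23.67, 111.15, -0.0, 84.71] p [0.4724, -0.1276, 0.3584] r [-180.0, -0.0, 80.2] F [-0.1, 0.1, 0.3] 0.0853 0.0
{'fx': 345.3826502348032, 'fy': 345.3826502348032, 'cx': 276.71124451094994, 'cy': 209.86699286126318, 'camera_from_world': array([[ 9.85226697e-01, -1.71255062e-01,  2.41435616e-04,
        -4.87974555e-01],
       [ 1.62322991e-01,  9.33389466e-01, -3.20055232e-01,
         1.28585766e-01],
       [ 5.45857252e-02,  3.15366149e-01,  9.47398855e-01,
        -4.96928654e-01],
       [ 0.00000000e+00,  0.00000000e+00,  0.00000000e+00,
         1.00000000e+00]])}
```

View pics/w1.png

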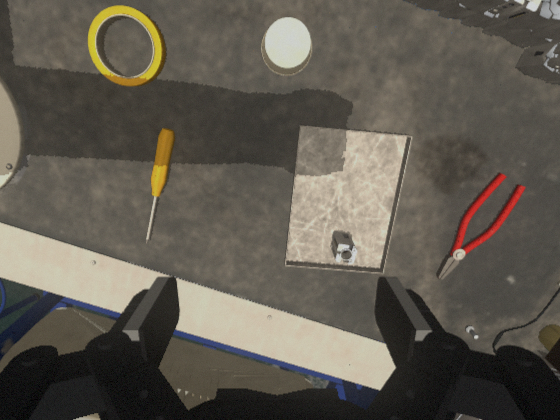

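The wrist view shows the cup's closed end at (290,43), the tray's rim corners at (299,126), (411,136), (383,272) and (286,266), and the valve top at (346,254). The ground between cup and tray is clear.

```bash
cat > fk.py <<'E'
import numpy as np,json
from scipy.optimize import least_squares
from scipy.spatial.transform import Rotation as Ro
rows=[json.loads(l) for l in open("log.jsonl")]
rows.append([[-73.97,5.009,10.034,95.1,0,90],[.1518,-.5284,.218],[180,0,16.03]])
def fk(q,P):
    a,H,L1,L2,L3,off=P; r=np.radians(q);t2=r[1];t3=r[1]-r[2]
    # guess: upper vertical leaning fwd by q2; forearm horizontal at q3=0
    x=a+L1*np.sin(t2)+L2*np.cos(t3)+off*np.sin(t3);z=H+L1*np.cos(t2)-L2*np.sin(t3)+off*np.cos(t3)
    R=Ro.from_euler("ZY",[q[0],q[1]-q[2]+q[3]],degrees=True)*Ro.from_euler("Z",q[4],degrees=True)
    d=R.apply([1,0,0]);w=Ro.from_euler("Z",q[0],degrees=True).apply([x,0,z])
    return w,d
E
python3 - <<'E'
from h import *
m=np.load("w1.npy",allow_pickle=True).item()
C=[onz(m,p,.018) for p in[(299,126),(411,136),(383,272),(286,266)]]
print(np.round(C,4),[np.linalg.norm(C[i]-C[i-1]).round(4) for i in range(4)],np.mean(C,0).round(4))
print("yaw",np.degrees(np.arctan2(*(C[1]-C[0])[[1,0]])),"yax",np.degrees(np.arctan2(*(C[0]-C[3])[[1,0]]))-90)
print("cup",onz(m,(290,42),.053),onz(m,(312,43),.053)-onz(m,(266,43),.053),"valve",onz(m,(346,256),.052),onz(m,(343,236),.052))
g=cv2.imread("pics/w1.png")
e=cv2.inRange(g,(180,190,190),(255,255,255))[0:80,250:330];ys,xs=np.nonzero(e);print("cuppix",xs.mean()+250,ys.mean(),np.ptp(xs),np.ptp(ys))
print("cup",onz(m,(xs.mean()+250,ys.mean()),.053))
E
```

```text
[[ 0.5104 -0.095   0.018 ]
 [ 0.6637 -0.1356  0.018 ]
 [ 0.6089 -0.3445  0.018 ]
 [ 0.457  -0.3071  0.018 ]] [np.float64(0.2188), np.float64(0.1586), np.float64(0.216), np.float64(0.1564)] [ 0.56   -0.2205  0.018 ]
yaw -14.830831404910837 yax -14.123531577882602
cup [0.51291331 0.00794192 0.053     ] [ 5.46614040e-02 -9.49971092e-03  5.55111512e-17] valve [ 0.54875156 -0.28814267  0.052     ] [ 0.54793161 -0.25562033  0.052     ]
cuppix 287.2591324200913 42.10502283105023 44 48
cup [0.50964055 0.00839422 0.053     ]
```

```bash
cat > ik.py <<'E'
import numpy as np
from scipy.spatial.transform import Rotation as Ro
def frame(az,el,flip):  # el = deg downwards; flip: sign of closing axis
    a,e=np.radians([az,el]);z=np.array([np.cos(e)*np.cos(a),np.cos(e)*np.sin(a),-np.sin(e)])
    y=flip*np.array([-np.sin(a),np.cos(a),0]);return np.column_stack([np.cross(y,z),y,z])
B=np.column_stack([[0,0,-1],[0,1,0],[1,0,0]])
def wrist(R,pos,L3=.25):
    z=R[:,2];w=np.array(pos)-L3*z;q1=np.degrees(np.arctan2(w[1],w[0]))
    M=Ro.from_euler("z",-q1,degrees=True).as_matrix()@R@B.T
    p,q5,q6=Ro.from_matrix(M).as_euler("YZX",degrees=True)
    return np.round([q1,p,q5,q6,np.hypot(w[0],w[1]),w[2]],3)
E
python3 - <<'E'
from ik import *
for az in(0,15,30,45):
  for d in (12,):
    for f in(1,-1):print("grasp",az,f,wrist(frame(az,d,f),[.509,.008,.044]))
for az in(-60,-40,-20,0,20):
    for f in(1,-1):print("place",az,f,wrist(frame(az,33,f),[.57,-.18,.04]))
E
```

```text
grasp 0 1 [ 1.733 12.005 -1.695  0.36   0.265  0.096]
grasp 0 -1 [ 1.7330e+00  1.2005e+01 -1.6950e+00 -1.7964e+02  2.6500e-01  9.6000e-02]
grasp 15 1 [-11.458  13.356  25.836  -5.907   0.278   0.096]
grasp 15 -1 [-1.14580e+01  1.33560e+01  2.58360e+01  1.74093e+02  2.78000e-01
  9.60000e-02]
grasp 30 1 [-21.029  18.674  49.506 -14.414   0.318   0.096]
grasp 30 -1 [-2.10290e+01  1.86740e+01  4.95060e+01  1.65586e+02  3.18000e-01
  9.60000e-02]
grasp 45 1 [-26.137  33.322  67.761 -31.322   0.374   0.096]
grasp 45 -1 [-2.61370e+01  3.33220e+01  6.77610e+01  1.48678e+02  3.74000e-01
  9.60000e-02]
place -60 1 [  0.194  52.569 -46.696  43.555   0.465   0.176]
place -60 -1 [   0.194   52.569  -46.696 -136.445    0.465    0.176]
place -40 1 [ -6.304  37.974 -27.728  19.959   0.412   0.176]
place -40 -1 [  -6.304   37.974  -27.728 -160.041    0.412    0.176]
place -20 1 [-16.19   33.058  -3.195   2.077   0.388   0.176]
place -20 -1 [-1.61900e+01  3.30580e+01 -3.19500e+00 -1.77923e+02  3.88000e-01
  1.76000e-01]
place 0 1 [-26.544  35.977  22.011 -15.22    0.403   0.176]
place 0 -1 [-26.544  35.977  22.011 164.78    0.403   0.176]
place 20 1 [-34.014  47.861  42.736 -36.871   0.45    0.176]
place 20 -1 [-34.014  47.861  42.736 143.129   0.45    0.176]
```

```bash
python3 - <<'E'
from ik import *
from workcell import bot
o=bot.get_obs();R0=Ro.from_euler("xyz",o["tcp_rot"],degrees=True);p0=o["ee_pos"]
R1=Ro.from_matrix(frame(40,12,1));v=(R1*R0.inv()).as_rotvec(degrees=True)
print("rot",v,np.linalg.norm(v),v/8)
G=np.array([.509,.0083,.044]);z=R1.as_matrix()[:,2];pre=G-.089*z
hi=pre+[0,0,.2];print("pre",pre,"shift hi",(hi-p0)/.02)
for t in np.linspace(0,1,9):
    R=Ro.from_rotvec(v*t,degrees=True)*R0;print(wrist(R.as_matrix(),p0+t*(hi-p0)))
print(wrist(R1.as_matrix(),pre),wrist(R1.as_matrix(),pre+.1*z))
E
```

```text
rot [-48.30334603 -84.51634035 112.65964815] 148.89063551811293 [ -6.03791825 -10.56454254  14.08245602]
pre [ 0.4423119  -0.04765796  0.06250414] shift hi [-1.59185868  3.89597041 -4.75867209]
[-1.4872e+01  9.0060e+01  7.5000e-02  8.4691e+01  4.9100e-01  6.0800e-01]
[-12.805  78.112  -2.007  72.409   0.433   0.59 ]
[-12.135  66.035  -1.313  58.551   0.377   0.562]
[-13.514  54.575   3.284  43.397   0.327   0.525]
[-17.464  44.877  12.684  27.601   0.29    0.482]
[-23.704  38.08   26.672  11.839   0.271   0.436]
[-30.595  34.866  43.278  -3.833   0.272   0.39 ]
[-35.989  36.134  59.684 -20.938   0.293   0.349]
[-38.777  47.52   73.626 -46.337   0.327   0.314]
[-38.777  47.52   73.626 -46.337   0.327   0.114] [-23.283  25.304  60.894 -22.445   0.359   0.094]
```

Request:
carry_out:
  linear:
    - [-0.08, 0.2, -0.24]
    - [-0.08, 0.2, -0.24]
    - [-0.08, 0.2, -0.24]
    - [-0.08, 0.2, -0.24]
    - [-0.08, 0.2, -0.24]
    - [-0.08, 0.2, -0.24]
    - [-0.08, 0.2, -0.24]
    - [-0.08, 0.2, -0.24]
    - [-0.08, 0.2, -0.24]
    - [-0.08, 0.2, -0.24]
  rotation:
    - [-0.3, -0.53, 0.7]
    - [-0.3, -0.53, 0.7]
    - [-0.3, -0.53, 0.7]
    - [-0.3, -0.53, 0.7]
    - [-0.3, -0.53, 0.7]
    - [-0.3, -0.53, 0.7]
    - [-0.3, -0.53, 0.7]
    - [-0.3, -0.53, 0.7]
    - [-0.3, -0.53, 0.7]
    - [-0.3, -0.53, 0.7]
  grip: [-1, -1, -1, -1, -1, -1, -1, -1, -1, -1]

```text
time: 3.55
ee_pos: [0.4663, -0.0933, 0.3131]
tcp_rot: [145.9, 32.9, 129.6]
wrist_force: [-5.6, 2.7, -3.3]
opening: 0.0856
grasp_force: 0.0
```

```bash
python3 st.py
```

```text
3.55 q [-20.91, -48.58, -31.56, 63.22, 15.45, 25.43] p [0.4663, -0.0933, 0.3131] r [145.9, 32.9, 129.6] F [-5.6, 2.7, -3.3] 0.0856 0.0
```

Request:
carry_out:
  linear:
    - [-0.08, 0.2, -0.24]
    - [-0.08, 0.2, -0.24]
    - [-0.08, 0.2, -0.24]
    - [-0.08, 0.2, -0.24]
    - [-0.08, 0.2, -0.24]
    - [-0.08, 0.2, -0.24]
    - [-0.08, 0.2, -0.24]
    - [-0.08, 0.2, -0.24]
    - [-0.08, 0.2, -0.24]
    - [-0.08, 0.2, -0.24]
  rotation:
    - [-0.3, -0.53, 0.7]
    - [-0.3, -0.53, 0.7]
    - [-0.3, -0.53, 0.7]
    - [-0.3, -0.53, 0.7]
    - [-0.3, -0.53, 0.7]
    - [-0.3, -0.53, 0.7]
    - [-0.3, -0.53, 0.7]
    - [-0.3, -0.53, 0.7]
    - [-0.3, -0.53, 0.7]
    - [-0.3, -0.53, 0.7]
  grip: [-1, -1, -1, -1, -1, -1, -1, -1, -1, -1]

```text
time: 4.55
ee_pos: [0.479, -0.0772, 0.2781]
tcp_rot: [171.7, 74.4, -149.8]
wrist_force: [0.2, 0.2, 0.2]
opening: 0.0853
grasp_force: 0.0
```

```bash
python3 st.py; python3 - <<'E'
import fk,numpy as np
from fk import *
rows=[json.loads(l) for l in open("log.jsonl")]
rows.append([[-73.97,5.009,10.034,95.1,0,90],[.1518,-.5284,.218],[180,0,16.03]])
def res(P):
    out=[]
    for q,p,r in rows:
        w,d=fk.fk(q,np.append(P[:5],P[5]));z=Ro.from_euler("xyz",r,degrees=True).apply([0,0,1]);out+=list(w+P[4]*z-p)
    return out
s=least_squares(res,[0.05,.35,.4,.4,.25,0.0]);print(s.x.round(4),np.abs(s.fun).max())
E
```

```text
4.55 q [-45.16, -29.73, -37.32, 61.48, 73.46, -65.96] p [0.479, -0.0772, 0.2781] r [171.7, 74.4, -149.8] F [0.2, 0.2, 0.2] 0.0853 0.0Traceback (most recent call last):
  File "<stdin>", line 10, in <module>
    return func(*args, **kwargs)
    vector_fun = VectorFunction(
        fun_wrapped,
    ...<6 lines>...
        workers=workers
    )
    self._update_fun()
    ~~~~~~~~~~~~~~~~^^
    self.f = self.fun_wrapped(xp_copy(self.x))
             ~~~~~~~~~~~~~~~~^^^^^^^^^^^^^^^^^
    return np.atleast_1d(self.fun(x))
                         ~~~~~~~~^^^
    return self.f(x, *self.args, **self.kwargs)
           ~~~~~~^^^^^^^^^^^^^^^^^^^^^^^^^^^^^^
  File "<stdin>", line 8, in res
AttributeError: 'function' object has no attribute 'fk'
```

```bash
cat > arm.py <<'E'
import numpy as np,json
from fk import fk,Ro
from scipy.optimize import least_squares
from ik import frame,wrist
rows=[json.loads(l) for l in open("log.jsonl")]
rows.append([[-73.97,5.009,10.034,95.1,0,90],[.1518,-.5284,.218],[180,0,16.03]])
def res(P):
    out=[]
    for q,p,r in rows:
        w,d=fk(q,P);z=Ro.from_euler("xyz",r,degrees=True).apply([0,0,1]);out+=list(w+P[4]*z-p)
    return out
s=least_squares(res,[0.05,.35,.4,.4,.25,0.0]);P=s.x
lo=[-179.16,-48.56,-65.8,-126.05,-82.76,-180];hi=[179.16,103.87,70.77,130.52,87.17,180]
def ik(R,pos,q0=(0,-10,-10,60)):
    w=wrist(R,pos,P[4]);q1,p,q5,q6,r,z=w
    f=lambda t:(lambda u:[np.hypot(u[0],u[1])-r,u[2]-z])(fk([0,t[0],t[1],0,0,0],P)[0])
    t=least_squares(f,q0[1:3]);q2,q3=t.x;q=np.array([q1,q2,q3,p-q2+q3,q5,q6])
    return q.round(1),round(np.abs(t.fun).max(),3),[i+1 for i in range(6) if not lo[i]<=q[i]<=hi[i]]
E
python3 - <<'E'
from arm import *
print(P.round(4),np.abs(s.fun).max())
G=np.array([.509,.0083,.044])
for az in(0,20,40,50):
  for d in(12,20):
    R=frame(az,d,1);z=R[:,2]
    for b,h in((0,0),(.1,0),(.1,.1),(0,.1)):print(az,d,b,h,ik(R,G+(.011-b)*z+[0,0,h]))
for az in(0,15): print("place",az,ik(frame(az,33,-1),[.57,-.18,.04]),ik(frame(az,33,-1),[.57,-.18,.14]))
E
```

```text
[-0.0126  0.1479  0.3014  0.5317  0.2996  0.0197] 0.007864106295206286
0 12 0 0 (array([  2.1, -54.4, -80.9, -14.4,  -2. ,   0.4]), np.float64(0.0), [2, 3])
0 12 0.1 0 (array([  3.7, -80.8, -92.1,   0.7,  -3.6,   0.8]), np.float64(0.086), [2, 3])
0 12 0.1 0.1 (array([   3.7, -118.6,  -92.1,   38.5,   -3.6,    0.8]), np.float64(0.061), [2, 3])
0 12 0 0.1 (array([  2.1, -75.7, -79.8,   7.9,  -2. ,   0.4]), np.float64(0.0), [2, 3])
0 20 0 0 (array([  2. , -57.8, -78. ,  -0.2,  -1.9,   0.7]), np.float64(0.0), [2, 3])
0 20 0.1 0 (array([   3.3, -100.5,  -92.1,   28.4,   -3.1,    1.1]), np.float64(0.07), [2, 3])
0 20 0.1 0.1 (array([   3.3, -129.5,  -92.1,   57.4,   -3.1,    1.1]), np.float64(0.021), [2, 3])
0 20 0 0.1 (array([  2. , -68.9, -72.5,  16.5,  -1.9,   0.7]), np.float64(0.0), [2, 3])
20 12 0 0 (array([-19.9, -35.5, -70.5, -19.6,  38.9,  -9.9]), np.float64(0.0), [3])
20 12 0.1 0 (array([-38.7, -83.7, -92.1,  13.8,  56.7, -18.9]), np.float64(0.022), [2, 3])
20 12 0.1 0.1 (array([ -38.7, -110.4,  -92.1,   40.5,   56.7,  -18.9]), np.float64(0.009), [2, 3])
20 12 0 0.1 (array([-19.9,
[... 1407 characters left out ...]
7,  75.8, -57.3]), np.float64(0.0), [])
50 20 0 0 (array([-30.8,  -6.4, -43.4,  29.2,  68.1, -64.6]), np.float64(0.0), [])
50 20 0.1 0 (array([ -44.7,  -11.9,  -44. ,   70.6,   69.5, -103.5]), np.float64(0.0), [])
50 20 0.1 0.1 (array([ -44.7,  -21.7,  -40.3,   84.1,   69.5, -103.5]), np.float64(0.0), [])
50 20 0 0.1 (array([-30.8, -18.1, -41.3,  43.1,  68.1, -64.6]), np.float64(0.0), [])
place 0 (array([-29.5, -19.7, -47.3,   9.2,  24.4, 162.9]), np.float64(0.0), []) (array([-29.5, -28.1, -42.2,  22.6,  24.4, 162.9]), np.float64(0.0), [])
place 15 (array([-36.8, -10. , -39.1,  17.3,  41.2, 145.3]), np.float64(0.0), []) (array([-36.8, -18.2, -34.6,  30. ,  41.2, 145.3]), np.float64(0.0), [])
```

```bash
cat > to.py <<'E'
from arm import *
from workcell import bot
def to(R1,tgt,n):
    o=bot.get_obs();R0=Ro.from_euler("xyz",o["tcp_rot"],degrees=True);p0=o["ee_pos"]
    v=(Ro.from_matrix(R1)*R0.inv()).as_rotvec(degrees=True);d=np.array(tgt)-p0
    print("rows",n,"lin",(d/.02/n).round(3),"rot",(v/8/n).round(3),"deg",np.linalg.norm(v).round(1),"target",np.round(tgt,4))
    for t in (0,.25,.5,.75,1):print(ik((Ro.from_rotvec(v*t,degrees=True)*R0).as_matrix(),p0+t*d))
E
python3 - <<'E'
from to import *
R=frame(40,15,1);z=R[:,2];G=np.array([.509,.0083,.044]);print(z)
to(R,G-.085*z+[0,0,.1],8)
E
```

```text
[ 0.73994211  0.62088515 -0.25881905]
rows 8 lin [-0.206  0.204 -0.701] rot [-0.023 -0.027  0.028] deg 2.9 target [ 0.4461 -0.0445  0.166 ]
(array([-45.5, -31. , -38.3,  62.7,  73.6, -66.9]), np.float64(0.0), [])
(array([-45.5, -32.6, -42.6,  61.1,  73.8, -68.6]), np.float64(0.0), [])
(array([-45.6, -34. , -46.6,  59.6,  74. , -70.4]), np.float64(0.0), [])
(array([-45.7, -35.1, -50.5,  57.9,  74.2, -72.2]), np.float64(0.0), [])
(array([-45.8, -35.8, -54.1,  56.3,  74.4, -74. ]), np.float64(0.0), [])
```

Request:
carry_out:
  linear:
    - [-0.2, 0.2, -0.7]
    - [-0.2, 0.2, -0.7]
    - [-0.2, 0.2, -0.7]
    - [-0.2, 0.2, -0.7]
    - [-0.2, 0.2, -0.7]
    - [-0.2, 0.2, -0.7]
    - [-0.2, 0.2, -0.7]
    - [-0.2, 0.2, -0.7]
    - [0, 0, -0.8]
    - [0, 0, -0.8]
    - [0, 0, -0.8]
    - [0, 0, -0.8]
  rotation:
    - [-0.023, -0.027, 0.028]
    - [-0.023, -0.027, 0.028]
    - [-0.023, -0.027, 0.028]
    - [-0.023, -0.027, 0.028]
    - [-0.023, -0.027, 0.028]
    - [-0.023, -0.027, 0.028]
    - [-0.023, -0.027, 0.028]
    - [-0.023, -0.027, 0.028]
    - [0, 0, 0]
    - [0, 0, 0]
    - [0, 0, 0]
    - [0, 0, 0]
  grip: [-1, -1, -1, -1, -1, -1, -1, -1, -1, -1, -1, -1]

```text
time: 5.75
ee_pos: [0.4472, -0.0448, 0.1016]
tcp_rot: [179.6, 74.9, -140.5]
wrist_force: [0.3, -0.3, 0.8]
opening: 0.0854
grasp_force: 0.0
```

```bash
python3 st.py;python3 - <<'E'
from to import *
from h import *
R=frame(40,15,1);z=R[:,2];G=np.array([.509,.0083,.044])
to(R,G-.085*z,3); to(R,G+.011*z,8)
cv2.imwrite("pics/s2.png",np.hstack([cv2.resize(bot.camera("scene")[130:330,200:420],None,fx=1.8,fy=1.8),cv2.resize(bot.camera("side")[130:330,130:350],None,fx=1.8,fy=1.8)]))
E
```

```text
5.75 q [-45.28, -27.44, -55.93, 44.27, 74.14, -72.0] p [0.4472, -0.0448, 0.1016] r [179.6, 74.9, -140.5] F [0.3, -0.3, 0.8] 0.0854 0.0
rows 3 lin [-0.018  0.005 -0.594] rot [-0.    -0.007  0.005] deg 0.2 target [ 0.4461 -0.0445  0.066 ]
(array([-45.5, -27.8, -56.1,  45.1,  74.2, -72.6]), np.float64(0.0), [])
(array([-45.5, -26.5, -56.3,  43.8,  74.2, -72.9]), np.float64(0.0), [])
(array([-45.5, -24.9, -56.4,  42.2,  74.3, -73.1]), np.float64(0.0), [])
(array([-45.6, -23.4, -56.4,  40.9,  74.3, -73.3]), np.float64(0.0), [])
(array([-45.6, -21.8, -56.4,  39.5,  74.4, -73.5]), np.float64(0.0), [])
rows 8 lin [ 0.437  0.374 -0.378] rot [-0.    -0.003  0.002] deg 0.2 target [0.5171 0.0151 0.0412]
(array([-45.5, -27.8, -56.1,  45.1,  74.2, -72.6]), np.float64(0.0), [])
(array([-41.4, -24.5, -55.7,  29.7,  72.7, -59.6]), np.float64(0.0), [])
(array([-37.5, -21. , -55. ,  17. ,  70.5, -49.3]), np.float64(0.0), [])
(array([-33.6, -16.8, -53.6,   6.7,  67.9, -41.3]), np.float64(0.0), [])
(array([-29.9, -12.2, -52. ,  -1.9,  65.1, -35.3]), np.float64(0.0), [])
```

View pics/s2.png

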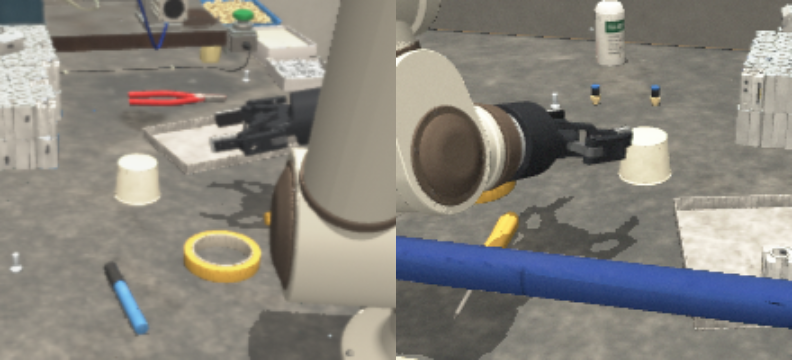

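The gripper is near-horizontal and aimed at the cup, with the open fingers at cup height and no contact. I'll go down, then forward.

Request:
carry_out:
  linear:
    - [-0.02, 0, -0.6]
    - [-0.02, 0, -0.6]
    - [-0.02, 0, -0.6]
    - [0.44, 0.37, -0.15]
    - [0.44, 0.37, -0.15]
    - [0.44, 0.37, -0.15]
    - [0.44, 0.37, -0.15]
    - [0.44, 0.37, -0.15]
    - [0.44, 0.37, -0.15]
    - [0.44, 0.37, -0.15]
    - [0.44, 0.37, -0.15]
    - [0, 0, 0]
  rotation:
    - [0, 0, 0]
    - [0, 0, 0]
    - [0, 0, 0]
    - [0, 0, 0]
    - [0, 0, 0]
    - [0, 0, 0]
    - [0, 0, 0]
    - [0, 0, 0]
    - [0, 0, 0]
    - [0, 0, 0]
    - [0, 0, 0]
    - [0, 0, 0]
  grip: [-1, -1, -1, -1, -1, -1, -1, -1, -1, -1, -1, -1]

```text
time: 7.05
ee_pos: [0.5201, 0.0073, 0.0448]
tcp_rot: [179.0, 74.5, -140.5]
wrist_force: [0.2, -0.1, -0.8]
opening: 0.0855
grasp_force: 0.0
```

```bash
python3 st.py;python3 - <<'E'
from to import *
from h import *
to(frame(40,15,1),np.array([.509,.0083,.044])+.011*frame(40,15,1)[:,2],1)
cv2.imwrite("pics/s3.png",np.hstack([cv2.resize(bot.camera("scene")[190:270,230:330],None,fx=4,fy=4),cv2.resize(bot.camera("wrist"),(400,300))[:,:][:,:]]) if 0 else np.vstack([np.hstack([cv2.resize(bot.camera("scene")[190:265,230:330],(400,300)),cv2.resize(bot.camera("side")[180:255,220:320],(400,300))]),np.hstack([cv2.resize(bot.camera("wrist"),(400,300)),np.zeros((300,400,3),np.uint8)])]))
E
```

```text
7.05 q [-30.68, -22.3, -65.71, -2.63, 65.91, -37.93] p [0.5201, 0.0073, 0.0448] r [179.0, 74.5, -140.5] F [0.2, -0.1, -0.8] 0.0855 0.0
rows 1 lin [-0.148  0.392 -0.185] rot [ 0.011 -0.066 -0.067] deg 0.8 target [0.5171 0.0151 0.0412]
(array([-30.9, -17.3, -58.9,  -0.6,  66.1, -38.3]), np.float64(0.0), [])
(array([-30.7, -17.4, -59.3,  -1.6,  65.9, -37.5]), np.float64(0.0), [])
(array([-30.4, -18. , -59.9,  -2.4,  65.6, -36.8]), np.float64(0.0), [])
(array([-30.2, -18.1, -60.3,  -3.4,  65.4, -36.1]), np.float64(0.0), [])
(array([-30. , -18.7, -60.9,  -4.1,  65.2, -35.4]), np.float64(0.0), [])
```

View pics/s3.png

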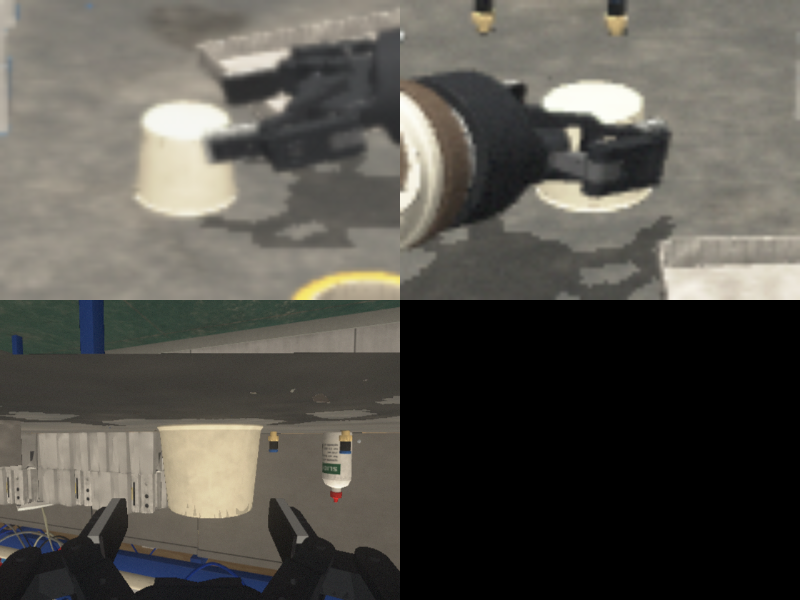

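The wrist view shows the cup at (212,470) in the montage, standing between the fingers. But q3 has reached its limit, so the arm stopped 8 mm off to the side. I'll refit the kinematics and come in at a larger azimuth.

```bash
python3 - <<'E'
from pathlib import Path
p=Path("fk.py");t=p.read_text().replace("a,H,L1,L2,L3,off=P;","a,H,L1,L2,L3,off,o2=P;").replace("L1*np.sin(t2)+L2","L1*np.sin(t2)+o2*np.cos(t2)+L2").replace("L1*np.cos(t2)-L2","L1*np.cos(t2)-o2*np.sin(t2)-L2");p.write_text(t)
p=Path("arm.py");p.write_text(p.read_text().replace(".25,0.0])",".25,0.0,0.0])"))
E
python3 - <<'E'
from to import *
print(P.round(4),np.abs(s.fun).reshape(-1,3).round(4).tolist())
G=np.array([.509,.0083,.044])
for az in(45,50,55):
  for d in(12,15,20):
    R=frame(az,d,1);z=R[:,2];print(az,d,ik(R,G-.04*z),ik(R,G+.011*z))
for az in(0,10,20,30): print("place",az,ik(frame(az,33,-1),[.57,-.18,.04]),ik(frame(az,33,-1),[.57,-.18,.14]))
E
```

```text
[ 0.0511  0.1124  0.311   0.4862  0.2995  0.0585 -0.0107] [[0.0025, 0.0033, 0.0053], [0.0027, 0.0007, 0.0046], [0.0096, 0.0042, 0.0131], [0.012, 0.0095, 0.0132], [0.0234, 0.0209, 0.0233], [0.0286, 0.019, 0.0201], [0.0008, 0.0029, 0.0065]]
45 12 (array([-39.6, -13.8, -58. ,  21.8,  76.8, -65.4]), np.float64(0.0), []) (array([-31.7,  -9.8, -56.4,  -3.8,  72.2, -41.4]), np.float64(0.0), [])
45 15 (array([-38.9, -16.8, -57.9,  27.3,  73.8, -67.6]), np.float64(0.0), []) (array([-31.2, -12.4, -56.3,   4.4,  69.7, -46.5]), np.float64(0.0), [])
45 20 (array([-37.5, -21. , -57.1,  34.2,  68.7, -68.9]), np.float64(0.0), []) (array([-30. , -16.1, -55.8,  15. ,  65.2, -52. ]), np.float64(0.0), [])
50 12 (array([-39.8,  -7.2, -52.5,  43.7,  78. , -89. ]), np.float64(0.0), []) (array([-32.4,  -4.7, -51.9,  10.8,  75.8, -57.3]), np.float64(0.0), [])
50 15 (array([-39.2, -10. , -52.4,  44.5,  75. , -86.8]), np.float64(0.0), []) (array([-31.9,  -7.2, -52. ,  17.5,  73. , -61.2]), np.float64(0.0), [])
50 20 (array([-37.8, -14.1, -51.9,  46.3,  69.9, -83.7]), np.float64(0.0), []) (array([-30.8, -10.6, 
[... 437 characters left out ...]
.0), []) (array([-31.2,  -5.7, -47.1,  38.2,  69.7, -78.9]), np.float64(0.0), [])
place 0 (array([-29.5, -24.1, -53.7,   7.2,  24.4, 162.9]), np.float64(0.0), []) (array([-29.5, -31.1, -46.2,  21.6,  24.4, 162.9]), np.float64(0.0), [])
place 10 (array([-34.7, -17.5, -48.9,  11.1,  36.2, 151.7]), np.float64(0.0), []) (array([-34.7, -24.8, -41.9,  25.3,  36.2, 151.7]), np.float64(0.0), [])
place 20 (array([-38.5, -10. , -42.8,  18.4,  45.7, 138.3]), np.float64(0.0), []) (array([-38.5, -17.3, -36.3,  32.2,  45.7, 138.3]), np.float64(0.0), [])
place 30 (array([-40.9,  -2.2, -35.8,  29.8,  52.4, 122.4]), np.float64(0.0), []) (array([-40.9,  -9.4, -29.8,  42.9,  52.4, 122.4]), np.float64(0.0), [])
```

```bash
cat > arm.py <<'E'
import numpy as np,json
from scipy.spatial.transform import Rotation as Ro
from scipy.optimize import least_squares
from ik import frame,B
rows=[json.loads(l) for l in open("log.jsonl")]
rows.append([[-73.97,5.009,10.034,95.1,0,90],[.1518,-.5284,.218],[180,0,16.03]])
E=lambda a,q:Ro.from_euler(a,q,degrees=True)
def fk(q,P):
    a,H,L1,L2,L3,off,o2,L4=P; A=E("Z",q[0]);U=E("Y",q[1]);F=E("Y",q[1]-q[2]);W=E("Y",q[1]-q[2]+q[3])
    T=W*E("Z",q[4])
    x=np.array([a,0,H])+U.apply([o2,0,L1])+F.apply([L2,0,off])+W.apply([L4,0,0])+T.apply([L3,0,0])
    return A.apply(x),(A*T*E("X",q[5])).as_matrix()@B
s=least_squares(lambda P:np.concatenate([fk(q,P)[0]-p for q,p,r in rows]+[.01*(P-[0,.15,.3,.5,.2,0,0,.1])*.1]),[0.05,.15,.3,.5,.2,0.0,0.0,.1]);P=s.x
lo=np.array([-179.16,-48.56,-65.8,-126.05,-82.76,-180]);hi=np.array([179.16,103.87,70.77,130.52,87.17,180])
def ik(R,pos,q0=(-31,-10,-50,10,70,-50)):
    def f(q):
        x,M=fk(q,P);return np.concatenate([(x-pos)*10,(M-R).ravel()])
    t=least_squares(f,np.clip(q0,lo+1,hi-1),bounds=(lo,hi),x_scale=30.);return t.x.round(1),round(np.abs(t.fun).max(),3)
E
python3 - <<'E'
from to import *
print(P.round(4),np.abs(s.fun).max(),max(np.abs(fk(q,P)[1]-E("xyz",r).as_matrix()).max() for q,p,r in rows))
G=np.array([.509,.0083,.044])
for az in(45,50,55):
  for d in(15,20):
    R=frame(az,d,1);z=R[:,2];print(az,d,*ik(R,G-.04*z),*ik(R,G+.011*z))
for az in(0,10,20,30): print("place",az,*ik(frame(az,33,-1),[.57,-.18,.04],(-30,-20,-50,10,24,150)),*ik(frame(az,33,-1),[.57,-.18,.14],(-30,-20,-50,10,24,150)))
E
```

```text
[0.     0.16   0.4201 0.5188 0.2976 0.0361 0.     0.1443] 0.00012011691251317631 0.0013089965651740647
45 15 [-38.6 -17.6 -56.2  28.8  73.7 -66.6] 0.0 [-30.9 -18.1 -62.1   3.7  69.5 -45.9] 0.0
45 20 [-37.2 -20.  -54.   35.5  68.6 -68.2] 0.0 [-29.8 -20.3 -58.8  15.6  65.  -51.5] 0.0
50 15 [-38.9  -6.7 -46.2  46.4  75.  -85.7] 0.0 [-31.6 -11.7 -54.5  18.6  72.9 -60.3] 0.0
50 20 [-37.6 -10.4 -45.7  48.1  69.9 -82.9] 0.0 [-30.5 -13.5 -52.   27.1  68.  -64. ] 0.0
55 15 [ -38.8    3.9  -36.4   63.6   74.5 -104.4] 0.0 [-32.   -3.5 -45.4  36.9  74.7 -78.4] 0.0
55 20 [-37.6  -1.3 -37.5  60.8  69.8 -97.5] 0.0 [-30.9  -5.9 -44.4  40.5  69.6 -78.2] 0.0
place 0 [-29.3 -30.4 -61.1   6.   24.3 163. ] 0.0 [-29.3 -37.9 -53.3  21.2  24.3 163. ] 0.0
place 10 [-34.6 -24.2 -56.2  10.4  36.  151.8] 0.0 [-34.6 -31.5 -48.7  25.1  36.  151.8] 0.0
place 20 [-38.3 -16.6 -49.1  18.6  45.6 138.5] 0.0 [-38.3 -23.3 -41.9  32.4  45.6 138.5] 0.0
place 30 [-40.7  -7.8 -39.9  30.9  52.3 122.7] 0.0 [-40.7 -13.8 -33.1  43.8  52.3 122.7] 0.0
```

```bash
python3 - <<'E'
from to import *
R=frame(50,15,1);z=R[:,2];G=np.array([.509,.0083,.044]);print(z/.02*.051/5)
to(R,G-.04*z,1)
E
```

```text
[ 0.31665143  0.37737048 -0.13199771]
rows 1 lin [-1.768 -1.395  0.476] rot [ 0.015 -0.067  1.191] deg 9.5 target [ 0.4842 -0.0213  0.0544]
(array([-30.8, -22.4, -65.7,  -2.4,  66. , -38. ]), np.float64(0.0))
(array([-33.1, -20.5, -62.4,   6.8,  69.3, -46.5]), np.float64(0.0))
(array([-35.2, -17.4, -58. ,  18.1,  72.1, -57.2]), np.float64(0.0))
(array([-37.1, -12.8, -52.5,  31.6,  74. , -70.5]), np.float64(0.0))
(array([-38.9,  -6.7, -46.2,  46.4,  75. , -85.7]), np.float64(0.0))
```

Request:
carry_out:
  linear:
    - [-0.59, -0.46, 0.16]
    - [-0.59, -0.46, 0.16]
    - [-0.59, -0.47, 0.16]
    - [0, 0, 0]
    - [0, 0, 0]
    - [0, 0, 0]
    - [0.32, 0.38, -0.13]
    - [0.32, 0.38, -0.13]
    - [0.32, 0.38, -0.13]
    - [0.32, 0.38, -0.13]
    - [0.32, 0.38, -0.13]
    - [0, 0, 0]
  rotation:
    - [0, 0, 0]
    - [0, 0, 0]
    - [0, -0.02, 0.3]
    - [0, -0.02, 0.3]
    - [0, -0.02, 0.3]
    - [0, 0, 0.3]
    - [0, 0, 0]
    - [0, 0, 0]
    - [0, 0, 0]
    - [0, 0, 0]
    - [0, 0, 0]
    - [0, 0, 0]
  grip: [-1, -1, -1, -1, -1, -1, -1, -1, -1, -1, -1, -1]

```text
time: 8.4
ee_pos: [0.5166, 0.0177, 0.0409]
tcp_rot: [-179.8, 74.9, -129.8]
wrist_force: [0.1, 0.3, 0.8]
opening: 0.0852
grasp_force: 0.0
```

```bash
python3 st.py;python3 - <<'E'
from to import *
R=frame(50,15,1);z=R[:,2];G=np.array([.509,.0083,.044])
to(R,G+.011*z,1)
E
```

```text
8.4 q [-31.36, -11.91, -54.76, 18.0, 72.59, -59.75] p [0.5166, 0.0177, 0.0409] r [-179.8, 74.9, -129.8] F [0.1, 0.3, 0.8] 0.0852 0.0
rows 1 lin [-0.038 -0.062  0.013] rot [ 0.019 -0.007  0.004] deg 0.2 target [0.5158 0.0164 0.0412]
(array([-31.4, -11.9, -54.8,  18. ,  72.6, -59.7]), np.float64(0.0))
(array([-31.4, -11.9, -54.7,  18.1,  72.7, -59.9]), np.float64(0.0))
(array([-31.5, -11.8, -54.7,  18.3,  72.7, -60. ]), np.float64(0.0))
(array([-31.6, -11.7, -54.6,  18.4,  72.8, -60.2]), np.float64(0.0))
(array([-31.6, -11.7, -54.5,  18.6,  72.9, -60.3]), np.float64(0.0))
```

Request:
carry_out:
  linear:
    - [0, 0, 0]
    - [0, 0, 0]
    - [0, 0, 0]
    - [0, 0, 0]
    - [0, 0, 0]
    - [0, 0, 0]
    - [0, 0, 0]
    - [0, 0, 0]
  rotation:
    - [0, 0, 0]
    - [0, 0, 0]
    - [0, 0, 0]
    - [0, 0, 0]
    - [0, 0, 0]
    - [0, 0, 0]
    - [0, 0, 0]
    - [0, 0, 0]
  grip: [1, 1, 1, 1, 1, 1, 1, 1]
  grip_force: 25

```text
time: 9.2
ee_pos: [0.5172, 0.0171, 0.0413]
tcp_rot: [-179.7, 74.9, -129.7]
wrist_force: [-2.0, -4.2, 5.7]
opening: 0.0539
grasp_force: 25.6
```

```bash
python3 st.py;python3 - <<'E'
from to import *
# lift then flip: target place pose, el f
G=np.array([.5705,-.180,0])
R=frame(50,15,1)
for az in(5,10,20):
  R1=frame(az,35,-1);z=R1[:,2]
  to(R1,G+[0,0,.16]+.011*z,20)
E
```

```text
9.2 q [-31.39, -11.83, -54.65, 18.01, 72.59, -59.77] p [0.5172, 0.0171, 0.0413] r [-179.7, 74.9, -129.7] F [-2.0, -4.2, 5.7] 0.0539 25.6
rows 20 lin [ 0.156 -0.491  0.281] rot [-0.821 -0.427  0.4  ] deg 161.3 target [ 0.5795 -0.1792  0.1537]
(array([-31.4, -11.8, -54.7,  18. ,  72.6, -59.8]), np.float64(0.0))
(array([ -32. ,   -8.1,  -36.4,   51.2,   59.1, -114.6]), np.float64(0.0))
(array([ -30.2,  -14.5,  -32.9,   52.7,   43.8, -144.3]), np.float64(0.0))
(array([ -28.8,  -24.4,  -37.8,   43.4,   32. , -171.9]), np.float64(0.0))
(array([ -25.2,  -40.1,  -55.2,   17.2,   18.3, -180. ]), np.float64(0.277))
rows 20 lin [ 0.155 -0.489  0.281] rot [-0.809 -0.466  0.411] deg 163.3 target [ 0.5794 -0.1784  0.1537]
(array([-31.4, -11.8, -54.7,  18. ,  72.6, -59.8]), np.float64(0.0))
(array([ -32.4,   -7.1,  -36.2,   51.5,   60.5, -116.8]), np.float64(0.0))
(array([ -31.3,  -12.8,  -32.2,   53.6,   46.5, -148.4]), np.float64(0.0))
(array([ -30.6,  -22. ,  -36.4,   44.8,   36.2, -177.1]), np.float64(0.0))
(array([ -27.8,  -39.8,  -56.9,   13.3,   24.2, -180. ]), np.float64(0.336))
rows 20 lin [ 0.154 -0.485  0.281] rot [-0.781 -0.546  0.431] deg 167.4 target [ 0.579  -0.1769  0.1537]
(array([-31.4, -11.8, -54.7,  18. ,  72.6, -59.8]), np.float64(0.0))
(array([ -33.3,   -4.7,  -35.3,   52.7,   63.3, -121.6]), np.float64(0.0))
(array([ -33.3,   -8.5,  -30. ,   56.5,   51.8, -157.3]), np.float64(0.0))
(array([ -32.3,  -20.7,  -36.8,   43.7,   41.3, -180. ]), np.float64(0.075))
(array([ -35.5,  -33.8,  -61.8,   -4.6,   42.9, -180. ]), np.float64(0.427))
```

```bash
cat > cup.py <<'E'
from to import *
R0=E("xyz",[-179.7,74.9,-129.7]).as_matrix();p0=np.array([.5172,.0171,.0413])
bl=R0.T@(np.array([.509,.0083,.053])-p0);ul=R0.T@np.array([0,0,-1.])
def cup(R,p):
    u=R@ul;b=p+R@bl;t=u[2]
    low=lambda c,r:c[2]-r*np.sqrt(max(0,1-t*t))
    return b,u,min(low(b,.028),low(b+.053*u,.0345)),np.degrees(np.arccos(u[2]))
def seg(W,n):
    o=bot.get_obs();R=E("xyz",o["tcp_rot"]);p=o["ee_pos"];q=o["q"]
    for (R1,p1),k in zip(W,n):
        R1=Ro.from_matrix(R1);v=(R1*R.inv()).as_rotvec(degrees=True)
        qq,e=ik(R1.as_matrix(),p1,q);print(k,"lin",((p1-p)/.02/k).round(2).tolist(),"rot",(v/8/k).round(3).tolist(),"deg/row",round(np.linalg.norm(v)/k,1),"q",qq,e,"dq/row",round(np.abs(qq-q).max()/k,1))
        R,p,q=R1,p1,qq
E
python3 - <<'E'
from cup import *
A=np.array([.5172,.0171,.1413]);Z=np.array([.5705,-.180,.16])+.011*frame(10,30,-1)[:,2]
W=[(frame(50,15,1),A)]
for t in (.25,.5,.75,1):
    W.append((frame(50-40*t,15+15*t,1)@E("Z",180*t).as_matrix(),A+t*(Z-A)))
seg(W,[5,6,6,6,6])
b,u,l,t=cup(*W[-1]);print(b,u,l,t,Z)
E
```

```text
5 lin [-0.0, 0.0, 1.0] rot [0.004, -0.001, 0.001] deg/row 0.0 q [-31.4 -22.2 -49.3  33.8  72.8 -59.8] 0.0 dq/row 3.2
6 lin [0.13, -0.41, 0.03] rot [0.585, 0.69, -0.47] deg/row 8.2 q [-33.9 -28.1 -52.2  26.7  65.5  -3.1] 0.0 dq/row 9.4
6 lin [0.13, -0.41, 0.03] rot [0.68, 0.567, -0.529] deg/row 8.3 q [-35.1 -31.6 -52.9  23.2  56.9  50.5] 0.0 dq/row 8.9
6 lin [0.13, -0.41, 0.03] rot [0.747, 0.431, -0.586] deg/row 8.3 q [-35.2 -32.9 -52.   21.7  47.4 102.6] 0.0 dq/row 8.7
6 lin [0.13, -0.41, 0.03] rot [0.785, 0.287, -0.642] deg/row 8.4 q [-34.4 -32.  -49.6  21.4  37.3 153.9] 0.0 dq/row 8.6
[ 0.56347537 -0.18185931  0.15474918] [0.69781237 0.12165811 0.70587336] 0.13491571600156926 45.09985557811285 [ 0.57988155 -0.17834578  0.1545    ]
```

Lift 10 cm, first quarter of the flip.

Request:
carry_out:
  linear:
    - [0, 0, 0.5]
    - [0, 0, 1]
    - [0, 0, 1]
    - [0, 0, 1]
    - [0, 0, 1]
    - [0, 0, 0.5]
    - [0.13, -0.41, 0.03]
    - [0.13, -0.41, 0.03]
    - [0.13, -0.41, 0.03]
    - [0.13, -0.41, 0.03]
    - [0.13, -0.41, 0.03]
    - [0.13, -0.41, 0.03]
  rotation:
    - [0, 0, 0]
    - [0, 0, 0]
    - [0, 0, 0]
    - [0, 0, 0]
    - [0, 0, 0]
    - [0, 0, 0]
    - [0.585, 0.69, -0.47]
    - [0.585, 0.69, -0.47]
    - [0.585, 0.69, -0.47]
    - [0.585, 0.69, -0.47]
    - [0.585, 0.69, -0.47]
    - [0.585, 0.69, -0.47]
  grip: [1, 1, 1, 1, 1, 1, 1, 1, 1, 1, 1, 1]

```text
time: 10.4
ee_pos: [0.5322, -0.032, 0.1435]
tcp_rot: [115.8, 41.6, 147.8]
wrist_force: [0.0, -1.0, -0.1]
opening: 0.0538
grasp_force: 25.1
```

Request:
carry_out:
  linear:
    - [0.13, -0.41, 0.03]
    - [0.13, -0.41, 0.03]
    - [0.13, -0.41, 0.03]
    - [0.13, -0.41, 0.03]
    - [0.13, -0.41, 0.03]
    - [0.13, -0.41, 0.03]
    - [0.13, -0.41, 0.03]
    - [0.13, -0.41, 0.03]
    - [0.13, -0.41, 0.03]
    - [0.13, -0.41, 0.03]
    - [0.13, -0.41, 0.03]
    - [0.13, -0.41, 0.03]
  rotation:
    - [0.68, 0.567, -0.529]
    - [0.68, 0.567, -0.529]
    - [0.68, 0.567, -0.529]
    - [0.68, 0.567, -0.529]
    - [0.68, 0.567, -0.529]
    - [0.68, 0.567, -0.529]
    - [0.747, 0.431, -0.586]
    - [0.747, 0.431, -0.586]
    - [0.747, 0.431, -0.586]
    - [0.747, 0.431, -0.586]
    - [0.747, 0.431, -0.586]
    - [0.747, 0.431, -0.586]
  grip: [1, 1, 1, 1, 1, 1, 1, 1, 1, 1, 1, 1]

```text
time: 11.6
ee_pos: [0.5634, -0.1303, 0.1506]
tcp_rot: [125.1, -39.7, 85.9]
wrist_force: [-0.7, -0.1, -0.6]
opening: 0.054
grasp_force: 25.1
```

```bash
python3 st.py;python3 - <<'E'
from cup import *
Z=np.array([.5705,-.180,.16])+.011*frame(10,30,-1)[:,2]
seg([(frame(10,30,-1),Z)],[6])
E
```

```text
11.6 q [-35.38, -32.69, -51.88, 21.91, 47.66, 102.64] p [0.5634, -0.1303, 0.1506] r [125.1, -39.7, 85.9] F [-0.7, -0.1, -0.6] 0.054 25.1
6 lin [0.14, -0.4, 0.03] rot [0.777, 0.286, -0.64] deg/row 8.4 q [-34.4 -32.  -49.6  21.4  37.3 153.9] 0.0 dq/row 8.5
```

Request:
carry_out:
  linear:
    - [0.14, -0.4, 0.03]
    - [0.14, -0.4, 0.03]
    - [0.14, -0.4, 0.03]
    - [0.14, -0.4, 0.03]
    - [0.14, -0.4, 0.03]
    - [0.14, -0.4, 0.03]
    - [0, 0, 0]
  rotation:
    - [0.777, 0.286, -0.64]
    - [0.777, 0.286, -0.64]
    - [0.777, 0.286, -0.64]
    - [0.777, 0.286, -0.64]
    - [0.777, 0.286, -0.64]
    - [0.777, 0.286, -0.64]
    - [0, 0, 0]
  grip: [1, 1, 1, 1, 1, 1, 1]

```text
time: 12.3
ee_pos: [0.5807, -0.1784, 0.1553]
tcp_rot: [179.5, -60.1, 10.6]
wrist_force: [-0.1, 0.2, -1.1]
opening: 0.0542
grasp_force: 25.1
```

```bash
python3 st.py;python3 - <<'E'
from cup import *
from h import *
o=bot.get_obs();print(cup(E("xyz",o["tcp_rot"]).as_matrix(),o["ee_pos"]))
cv2.imwrite("pics/s4.png",np.vstack([np.hstack([cv2.resize(bot.camera("scene")[120:270,230:430],(400,300)),cv2.resize(bot.camera("side")[120:270,220:420],(400,300))]),np.hstack([cv2.resize(bot.camera("wrist"),(400,300)),np.zeros((300,400,3),np.uint8)])]))
E
```

```text
12.3 q [-34.32, -31.98, -49.55, 21.22, 37.23, 153.76] p [0.5807, -0.1784, 0.1553] r [179.5, -60.1, 10.6] F [-0.1, 0.2, -1.1] 0.0542 25.1
(array([ 0.56428482, -0.18195622,  0.15553405]), array([0.69606501, 0.12599932, 0.70683639]), np.float64(0.13572749502475612), np.float64(45.021905280754325))
```

View pics/s4.png

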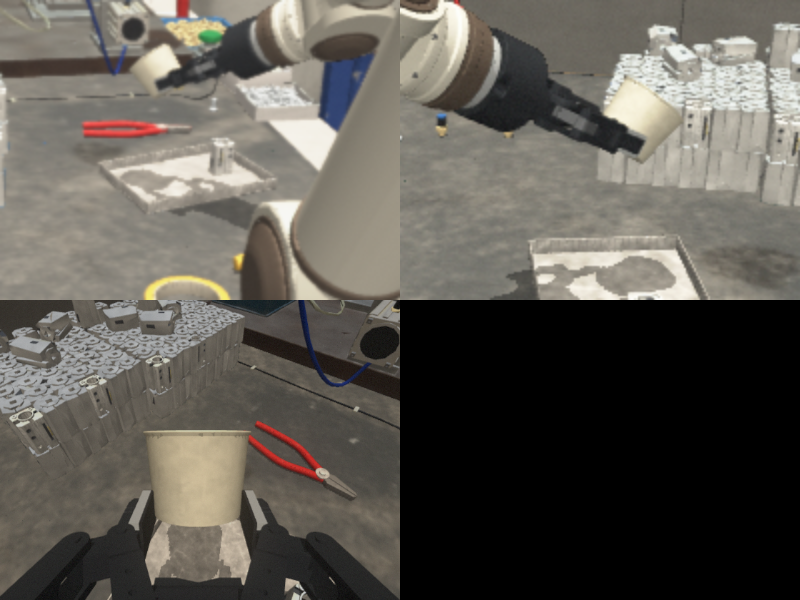

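The cup is held near its closed end, mouth up and tilted about 45° away from the arm, over the tray's free half (wrist view, cup at (197,478)). Next I reduce the tilt to about 41° and lower it.

```bash
python3 - <<'E'
from cup import *
az=10;R1=frame(az,26,-1);a=np.array([np.cos(np.radians(az)),np.sin(np.radians(az)),0])
b,u,l,t=cup(R1,np.zeros(3));print(t)
down=a*u[2]-np.array([0,0,1])*np.hypot(u[0],u[1]) # downhill edge dir
edge=b+.028*down; off=edge-.028*a   # final base centre rel TCP
tgt=np.array([.588,-.184,.002]);p=tgt-off;print("contact TCP",p,"low",cup(R1,p)[2])
seg([(R1,p+[0,0,.06]),(R1,p+[0,0,.008]),(R1,p)],[5,5,4])
E
```

```text
41.09986356262931
contact TCP [ 0.61117844 -0.17929234  0.02132749] low 0.0019999999999999983
5 lin [0.31, -0.01, -0.73] rot [0.029, -0.094, -0.008] deg/row 0.8 q [-33.  -22.  -55.7   0.   37.8 157.8] 0.0 dq/row 4.2
5 lin [0.0, 0.0, -0.52] rot [0.0, 0.0, 0.0] deg/row 0.0 q [-33.  -15.4 -58.   -9.   37.8 157.8] 0.0 dq/row 1.8
4 lin [0.0, 0.0, -0.1] rot [0.0, 0.0, 0.0] deg/row 0.0 q [-33.  -14.2 -58.3 -10.5  37.8 157.8] 0.0 dq/row 0.4
```

Request:
carry_out:
  linear:
    - [0.31, -0.01, -0.73]
    - [0.31, -0.01, -0.73]
    - [0.31, -0.01, -0.73]
    - [0.31, -0.01, -0.73]
    - [0.31, -0.01, -0.73]
    - [0, 0, -0.52]
    - [0, 0, -0.52]
    - [0, 0, -0.52]
    - [0, 0, -0.52]
    - [0, 0, -0.52]
    - [0, 0, 0]
  rotation:
    - [0.029, -0.094, -0.008]
    - [0.029, -0.094, -0.008]
    - [0.029, -0.094, -0.008]
    - [0.029, -0.094, -0.008]
    - [0.029, -0.094, -0.008]
    - [0, 0, 0]
    - [0, 0, 0]
    - [0, 0, 0]
    - [0, 0, 0]
    - [0, 0, 0]
    - [0, 0, 0]
  grip: [1, 1, 1, 1, 1, 1, 1, 1, 1, 1, 1]

```text
time: 13.55
ee_pos: [0.6104, -0.1785, 0.0276]
tcp_rot: [-179.6, -63.9, 9.6]
wrist_force: [0.3, 0.2, -0.3]
opening: 0.0539
grasp_force: 25.2
```

Request:
carry_out:
  linear:
    - [0, 0, -0.1]
    - [0, 0, -0.1]
    - [0, 0, -0.1]
    - [0, 0, 0]
  rotation:
    - [0, 0, 0]
    - [0, 0, 0]
    - [0, 0, 0]
    - [0, 0, 0]
  grip: [1, 1, 1, 1]

```text
time: 13.95
ee_pos: [0.6115, -0.1793, 0.0242]
tcp_rot: [-179.7, -64.0, 9.6]
wrist_force: [0.2, -0.4, -0.1]
opening: 0.054
grasp_force: 25.2
```

Request:
carry_out:
  linear:
    - [0, 0, -0.07]
    - [0, 0, -0.07]
    - [0, 0, 0]
  rotation:
    - [0, 0, 0]
    - [0, 0, 0]
    - [0, 0, 0]
  grip: [1, 1, 1]

```text
time: 14.25
ee_pos: [0.6115, -0.1793, 0.0213]
tcp_rot: [-179.7, -64.0, 9.6]
wrist_force: [-0.2, -1.4, 0.8]
opening: 0.0541
grasp_force: 25.2
```

Request:
carry_out:
  linear:
    - [0, 0, -0.05]
    - [0, 0, -0.05]
    - [0, 0, 0]
  rotation:
    - [0, 0, 0]
    - [0, 0, 0]
    - [0, 0, 0]
  grip: [1, 1, 1]

```text
time: 14.55
ee_pos: [0.6121, -0.1795, 0.0207]
tcp_rot: [-179.9, -64.1, 9.8]
wrist_force: [-3.4, 0.8, 7.0]
opening: 0.0538
grasp_force: 26.3
```

Request:
carry_out:
  linear:
    - [0, 0, 0]
    - [0, 0, 0]
    - [0, 0, 0]
    - [0, 0, 0]
    - [0, 0, 0]
    - [0, 0, 0]
    - [0, 0, 0]
    - [0, 0, 0]
  rotation:
    - [0, 0, 0]
    - [0, 0, 0]
    - [0, 0, 0]
    - [0, 0, 0]
    - [0, 0, 0]
    - [0, 0, 0]
    - [0, 0, 0]
    - [0, 0, 0]
  grip: [-0.28, -0.3, -0.33, -0.37, -0.42, -0.5, -0.6, -0.7]
  grip_force: 20

```text
time: 15.35
ee_pos: [0.6115, -0.1793, 0.0193]
tcp_rot: [-179.7, -64.0, 9.6]
wrist_force: [0.0, 1.0, -0.7]
opening: 0.0725
grasp_force: 0.0
```

```bash
python3 st.py;python3 - <<'E'
from h import *
cv2.imwrite("pics/s5.png",np.vstack([np.hstack([cv2.resize(bot.camera("scene")[150:240,260:380],(400,300)),cv2.resize(bot.camera("side")[195:285,270:390],(400,300))]),np.hstack([cv2.resize(bot.camera("wrist"),(400,300)),np.zeros((300,400,3),np.uint8)])]))
E
```

```text
15.35 q [-32.93, -13.85, -58.41, -10.93, 37.68, 158.03] p [0.6115, -0.1793, 0.0193] r [-179.7, -64.0, 9.6] F [0.0, 1.0, -0.7] 0.0725 0.0
```

View pics/s5.png

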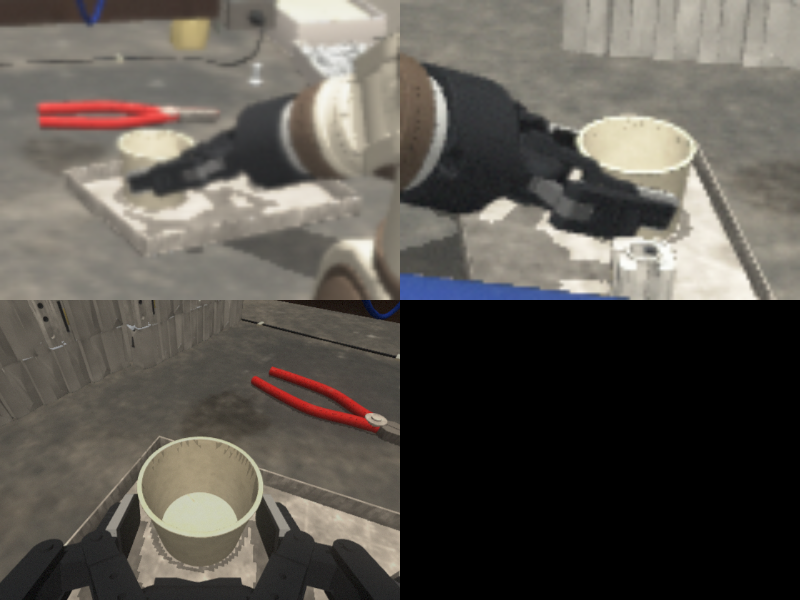

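The cup is standing upright in the tray, mouth up, between the fingers (wrist view, mouth at (200,487)). I'll open fully and back out along the tool axis.

Request:
carry_out:
  linear:
    - [0, 0, 0]
    - [0, 0, 0]
    - [-0.44, -0.08, 0.22]
    - [-0.74, -0.13, 0.37]
    - [-0.74, -0.13, 0.37]
    - [-0.74, -0.13, 0.37]
    - [-0.74, -0.13, 0.37]
    - [-0.6, -0.1, 0.6]
    - [-0.3, 0, 1]
    - [0, 0, 1]
    - [0, 0, 1]
    - [0, 0, 1]
  rotation:
    - [0, 0, 0]
    - [0, 0, 0]
    - [0, 0, 0]
    - [0, 0, 0]
    - [0, 0, 0]
    - [0, 0, 0]
    - [0, 0, 0]
    - [0, 0, 0]
    - [0, 0, 0]
    - [0, 0, 0]
    - [0, 0, 0]
    - [0, 0, 0]
  grip: [-1, -1, -1, -1, -1, -1, -1, -1, -1, -1, -1, -1]

```text
time: 16.7
ee_pos: [0.5254, -0.1934, 0.1464]
tcp_rot: [-179.7, -64.0, 9.6]
wrist_force: [0.5, -0.8, -0.4]
opening: 0.0856
grasp_force: 0.0
```

```bash
python3 st.py;python3 - <<'E'
from cup import *
from h import *
m=bot.camera_model("wrist");g=bot.camera("wrist");S=bot.camera("scene");D=bot.camera("side")
cv2.imwrite("pics/s6.png",np.vstack([np.hstack([cv2.resize(S[170:245,260:360],(400,300)),cv2.resize(D[195:270,270:370],(400,300))]),np.hstack([cv2.resize(g,(400,300)),cv2.resize(S[225:285,165:245],(400,300))])]));np.save("w6.npy",m,allow_pickle=True)
f=np.array([.509,.2525])
for yaw in (45,0,-20,-40,90,120): # tool down; y_tool az = yaw-90
    R=E("xyz",[180,0,yaw]).as_matrix();print(yaw,ik(R,[.509,.2525,.15],(26,0,20,110,0,90)),ik(R,[.588,-.184,.15],(-17,0,20,110,0,90)))
E
```

```text
16.7 q [-42.43, -38.97, -56.29, 21.23, 45.36, 150.57] p [0.5254, -0.1934, 0.1464] r [-179.7, -64.0, 9.6] F [0.5, -0.8, -0.4] 0.0856 0.0
45 (array([ 26.4,   6.6,   4.2,  87.6,   0. , 161.4]), np.float64(0.0)) (array([-17.4,  13.3,  11.8,  88.6,  -0. , 117.6]), np.float64(0.0))
0 (array([ 19.7,   8. ,   5.2,  89. ,  10.5, 180. ]), np.float64(0.337)) (array([-17.4,  13.3,  11.8,  88.6,   0. , 162.6]), np.float64(0.0))
-20 (array([ 14.5,  11. ,   7.1,  92.1,  19.2, 180. ]), np.float64(0.591)) (array([-18. ,  13.3,  11.9,  88.6,   1. , 180. ]), np.float64(0.034))
-40 (array([  9.1,  16.2,  10. ,  97.3,  29. , 180. ]), np.float64(0.797)) (array([-22.4,  14.4,  12.8,  89.7,   8.6, 180. ]), np.float64(0.262))
90 (array([ 26.4,   6.6,   4.2,  87.6,   0. , 116.4]), np.float64(0.0)) (array([-17.4,  13.3,  11.8,  88.6,   0. ,  72.6]), np.float64(0.0))
120 (array([26.4,  6.6,  4.2, 87.6, -0. , 86.4]), np.float64(0.0)) (array([-17.4,  13.3,  11.8,  88.6,   0. ,  42.6]), np.float64(0.0))
```

View pics/s6.png

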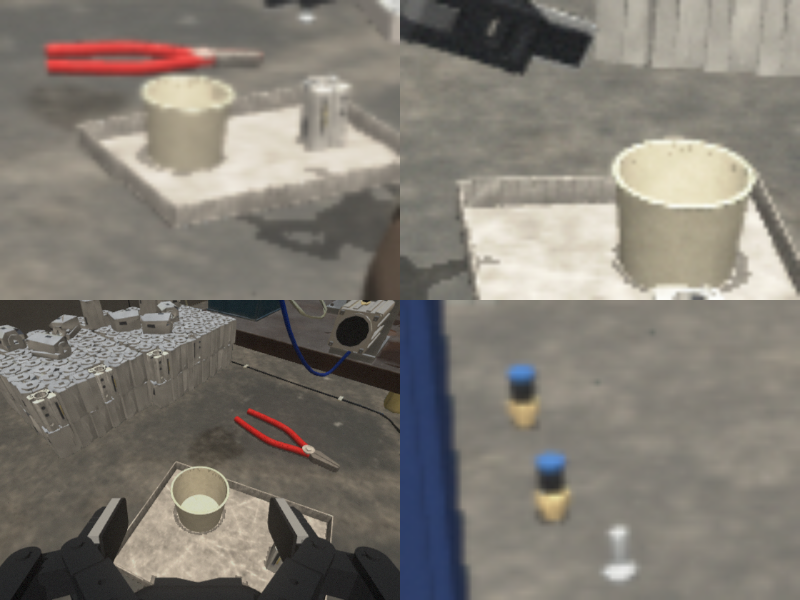

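The cup stands upright in the tray's +y half, clear of the valve body. Its mouth centre is at scene (307,193), side (340.8,238) and wrist (280,259); both fittings and the bolt are unmoved.

```bash
python3 - <<'E'
from cup import *
from h import *
m=np.load("w6.npy",allow_pickle=True).item();S,D=[bot.camera_model(n) for n in("scene","side")]
print("cup",onz(m,(280,259),.055),onz(S,(307,193),.055),onz(D,(340.8,238),.055),tri([m,S,D],[(280,259),(307,193),(340.8,238)]))
Rd=E("xyz",[180,0,165]).as_matrix();o=bot.get_obs();R0=E("xyz",o["tcp_rot"]);p0=o["ee_pos"];p1=np.array([.509,.2525,.20])
v=(Ro.from_matrix(Rd)*R0.inv()).as_rotvec();W=[((Ro.from_rotvec(v*t)*R0).as_matrix(),p0+t*(p1-p0)) for t in(.25,.5,.75,1)]
seg(W,[6,6,6,6])
E
```

```text
cup [ 0.59846192 -0.18389484  0.055     ] [ 0.59111895 -0.18093396  0.055     ] [ 0.59209202 -0.18781098  0.055     ] [ 0.59570289 -0.1842055   0.05368296]
6 lin [-0.04, 0.93, 0.11] rot [-0.447, 0.02, 0.697] deg/row 6.6 q [-34.1 -29.7 -41.6  47.9  49.1 105.2] 0.0 dq/row 7.6
6 lin [-0.04, 0.93, 0.11] rot [-0.447, 0.02, 0.697] deg/row 6.6 q [-17.2 -19.8 -25.6  67.7  37.4  73.5] 0.0 dq/row 5.3
6 lin [-0.04, 0.93, 0.11] rot [-0.447, 0.02, 0.697] deg/row 6.6 q [ 4.8 -8.6 -9.1 80.5 19.2 55.1] 0.0 dq/row 3.7
6 lin [-0.04, 0.93, 0.11] rot [-0.447, 0.02, 0.697] deg/row 6.6 q [26.4  7.1 10.3 93.2  0.  41.4] 0.0 dq/row 3.6
```

Request:
carry_out:
  linear:
    - [-0.04, 0.93, 0.11]
    - [-0.04, 0.93, 0.11]
    - [-0.04, 0.93, 0.11]
    - [-0.04, 0.93, 0.11]
    - [-0.04, 0.93, 0.11]
    - [-0.04, 0.93, 0.11]
    - [-0.04, 0.93, 0.11]
    - [-0.04, 0.93, 0.11]
    - [-0.04, 0.93, 0.11]
    - [-0.04, 0.93, 0.11]
    - [-0.04, 0.93, 0.11]
    - [-0.04, 0.93, 0.11]
  rotation:
    - [-0.447, 0.02, 0.697]
    - [-0.447, 0.02, 0.697]
    - [-0.447, 0.02, 0.697]
    - [-0.447, 0.02, 0.697]
    - [-0.447, 0.02, 0.697]
    - [-0.447, 0.02, 0.697]
    - [-0.447, 0.02, 0.697]
    - [-0.447, 0.02, 0.697]
    - [-0.447, 0.02, 0.697]
    - [-0.447, 0.02, 0.697]
    - [-0.447, 0.02, 0.697]
    - [-0.447, 0.02, 0.697]
  grip: [-0.1, -0.1, -0.1, -0.1, -0.1, -0.1, -0.1, -0.1, -0.1, -0.1, -0.1, -0.1]

```text
time: 18.05
ee_pos: [0.5155, 0.0305, 0.17]
tcp_rot: [150.4, -28.3, 102.8]
wrist_force: [-0.1, -0.2, -0.5]
opening: 0.0474
grasp_force: 0.0
```

Request:
carry_out:
  linear:
    - [-0.04, 0.93, 0.11]
    - [-0.04, 0.93, 0.11]
    - [-0.04, 0.93, 0.11]
    - [-0.04, 0.93, 0.11]
    - [-0.04, 0.93, 0.11]
    - [-0.04, 0.93, 0.11]
    - [-0.04, 0.93, 0.11]
    - [-0.04, 0.93, 0.11]
    - [-0.04, 0.93, 0.11]
    - [-0.04, 0.93, 0.11]
    - [-0.04, 0.93, 0.11]
    - [0, 0, 0]
  rotation:
    - [-0.447, 0.02, 0.697]
    - [-0.447, 0.02, 0.697]
    - [-0.447, 0.02, 0.697]
    - [-0.447, 0.02, 0.697]
    - [-0.447, 0.02, 0.697]
    - [-0.447, 0.02, 0.697]
    - [-0.447, 0.02, 0.697]
    - [-0.447, 0.02, 0.697]
    - [-0.447, 0.02, 0.697]
    - [-0.447, 0.02, 0.697]
    - [-0.447, 0.02, 0.697]
    - [-0.447, 0.02, 0.697]
  grip: [-0.1, -0.1, -0.1, -0.1, -0.1, -0.1, -0.1, -0.1, -0.1, -0.1, -0.1, -0.1]

```text
time: 19.25
ee_pos: [0.507, 0.2363, 0.1942]
tcp_rot: [-179.7, 0.1, 165.3]
wrist_force: [0.3, -0.2, -0.4]
opening: 0.0469
grasp_force: 0.0
```

```bash
python3 st.py;cat > blue.py <<'E'
from cup import *
from h import *
def blue():
    m=bot.camera_model("wrist");g=bot.camera("wrist")
    h=cv2.cvtColor(g,cv2.COLOR_BGR2HSV);k=cv2.inRange(h,(100,120,60),(125,255,255))
    n,_,st,c=cv2.connectedComponentsWithStats(k)
    for i in range(1,n):
        if st[i,4]>25:print("blue",c[i].round(1),st[i],onz(m,c[i],.03).round(4))
E
python3 - <<'E'
from blue import *
blue()
Rd=E("xyz",[180,0,165]).as_matrix();seg([(Rd,np.array([.509,.2525,.09]))],[6])
E
```

```text
19.25 q [25.13, 5.91, 8.35, 92.54, -0.26, 39.88] p [0.507, 0.2363, 0.1942] r [-179.7, 0.1, 165.3] F [0.3, -0.2, -0.4] 0.0469 0.0
blue [296.1 182.1] [290 176  14  13 142] [0.5097 0.2535 0.03  ]
blue [283.8 267.8] [278 262  12  12 109] [0.5947 0.2196 0.03  ]
blue [512.4 328.8] [498 304  30  50  57] [0.7306 0.4435 0.03  ]
6 lin [0.02, 0.14, -0.86] rot [0.01, -0.001, -0.013] deg/row 0.1 q [26.4  6.8 -2.1 81.  -0.  41.4] 0.0 dq/row 1.9
```

Request:
carry_out:
  linear:
    - [0.03, 0.21, -0.8]
    - [0.03, 0.21, -0.9]
    - [0.03, 0.21, -0.9]
    - [0.03, 0.22, -0.9]
    - [0, 0, -0.9]
    - [0, 0, -0.9]
    - [0, 0, -0.9]
    - [0, 0, -0.9]
    - [0, 0, -0.8]
    - [0, 0, -0.65]
    - [0, 0, 0]
  rotation:
    - [0, 0, 0]
    - [0, 0, 0]
    - [0, 0, 0]
    - [0, 0, 0]
    - [0, 0, 0]
    - [0, 0, 0]
    - [0, 0, 0]
    - [0, 0, 0]
    - [0, 0, 0]
    - [0, 0, 0]
    - [0, 0, 0]
  grip: [-0.1, -0.1, -0.1, -0.1, -0.1, -0.1, -0.1, -0.1, -0.1, -0.1, -0.1]

```text
time: 20.4
ee_pos: [0.5082, 0.2505, 0.0222]
tcp_rot: [-179.8, -0.0, 164.8]
wrist_force: [-0.4, 0.6, 0.6]
opening: 0.047
grasp_force: 0.0
```

Request:
carry_out:
  linear:
    - [0, 0, 0]
    - [0, 0, 0]
    - [0, 0, 0]
    - [0, 0, 0]
    - [0, 0, 0]
    - [0, 0, 0]
    - [0, 0, 0]
  rotation:
    - [0, 0, 0]
    - [0, 0, 0]
    - [0, 0, 0]
    - [0, 0, 0]
    - [0, 0, 0]
    - [0, 0, 0]
    - [0, 0, 0]
  grip: [1, 1, 1, 1, 1, 1, 1]
  grip_force: 30

```text
time: 21.1
ee_pos: [0.5095, 0.2515, 0.025]
tcp_rot: [-179.9, 0.2, 164.9]
wrist_force: [-0.4, -0.6, -0.5]
opening: 0.0002
grasp_force: 0.0
```

The grip closed on nothing. I'll open, rise and measure again.

Request:
carry_out:
  linear:
    - [0, 0, 0]
    - [0, 0, 0]
    - [0, 0, 0.3]
    - [0, 0, 1]
    - [0, 0, 1]
    - [0, 0, 1]
    - [0, 0, 1]
    - [0, 0, 1]
    - [0, 0, 1]
    - [0, 0, 0]
  rotation:
    - [0, 0, 0]
    - [0, 0, 0]
    - [0, 0, 0]
    - [0, 0, 0]
    - [0, 0, 0]
    - [0, 0, 0]
    - [0, 0, 0]
    - [0, 0, 0]
    - [0, 0, 0]
    - [0, 0, 0]
  grip: [-0.1, -0.1, -0.1, -0.1, -0.1, -0.1, -0.1, -0.1, -0.1, -0.1]

```text
time: 22.1
ee_pos: [0.5106, 0.252, 0.1543]
tcp_rot: [179.9, 0.4, 164.9]
wrist_force: [-0.3, 0.4, 1.0]
opening: 0.0469
grasp_force: 0.0
```

```bash
python3 st.py; python3 - <<'E'
from blue import *
blue()
S=bot.camera_model("scene");D=bot.camera_model("side")
out=[]
for n,mm in(("scene",S),("side",D)):
    g=bot.camera(n);h=cv2.cvtColor(g,cv2.COLOR_BGR2HSV);x0,y0=(178,230) if n=="scene" else (205,165)
    k=cv2.inRange(h,(100,120,60),(125,255,255));N,_,st,c=cv2.connectedComponentsWithStats(k[y0:y0+60,x0:x0+80])
    for i in range(1,N):
        if st[i,4]<80: print(n,c[i]+[x0,y0],st[i],onz(mm,c[i]+[x0,y0],.028).round(4))
m=bot.camera_model("wrist");print("TCP pix at z.03",proj(m,[.5095,.2515,.03]),proj(m,[.5097,.2535,.0]))
E
```

```text
22.1 q [26.35, 6.43, 4.51, 87.74, -0.15, 41.43] p [0.5106, 0.252, 0.1543] r [179.9, 0.4, 164.9] F [-0.3, 0.4, 1.0] 0.0469 0.0
blue [278.5 193.5] [271 186  16  16 187] [0.5096 0.2538 0.03  ]
blue [266.7 288.1] [260 282  14  13 144] [0.5946 0.2197 0.03  ]
blue [524.1 342.1] [504 306  43  70 102] [0.7192 0.4471 0.03  ]
scene [188.66666667 239.22222222] [9 8 4 3 9] [0.5956 0.2211 0.028 ]
scene [194.64285714 257.14285714] [15 26  5  4 14] [0.5093 0.2551 0.028 ]
side [240.28571429 177.57142857] [34 12  4  2  7] [0.5078 0.2527 0.028 ]
side [273.5 178.5] [67 13  4  2  8] [0.5925 0.2172 0.028 ]
TCP pix at z.03 [277.42607838 197.17233112] [279.59765579 187.32108203]
```

```bash
python3 - <<'E'
from blue import *
m=np.load("w1.npy",allow_pickle=True).item()
for w in(.085,):
    a,da=ray(m,(178,278));b,db=ray(m,(377,277))
    # d has unit depth; separation at depth t: |da-db|*t = w
    t=w/np.linalg.norm(da-db);print(t,a+da*t,b+db*t,"tcp",[.4724,-.1276,.3584],"cam",a)
g=bot.camera("wrist");cv2.imwrite("pics/w9.png",g[150:,100:460]);m=bot.camera_model("wrist");np.save("w9.npy",m,allow_pickle=True)
o=bot.get_obs();R=E("xyz",o["tcp_rot"]).as_matrix()
for k in(.008,-.011,-.03):
  for s in(1,-1):print(k,s,proj(m,o["ee_pos"]+R@[0,s*.0235,k])-[100,150])
E
```

```text
0.1475233900025844 [ 0.43270212 -0.11334076  0.38160247] [ 0.51651467 -0.12749858  0.38148629] tcp [0.4724, -0.1276, 0.3584] cam [ 0.48701834 -0.04687424  0.512062  ]
0.008 1 [222.44852811 109.2651889 ]
0.008 -1 [131.94039253 109.30479766]
-0.011 1 [227.54710082 127.81514264]
-0.011 -1 [126.94416828 127.85790137]
-0.03 1 [233.92583468 151.02266063]
-0.03 -1 [120.69357726 151.06900195]
```

View pics/w9.png

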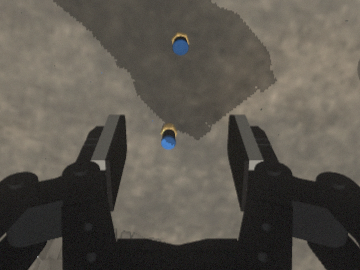

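The crop shows the fitting at (168,138), centred between the fingers and still upright. The fingertips, at about (122,115) and (234,115), stand roughly 20 mm farther back than I had assumed, so they closed above the fitting. I'll go down to a lower TCP, stopping to check the force.

Request:
carry_out:
  linear:
    - [-0.02, 0.03, -0.9]
    - [-0.02, 0.03, -0.9]
    - [0, 0, -0.9]
    - [0, 0, -0.9]
    - [0, 0, -0.9]
    - [0, 0, -0.9]
    - [0, 0, -0.6]
    - [0, 0, -0.4]
    - [0, 0, 0]
  rotation:
    - [0, 0, 0]
    - [0, 0, 0]
    - [0, 0, 0]
    - [0, 0, 0]
    - [0, 0, 0]
    - [0, 0, 0]
    - [0, 0, 0]
    - [0, 0, 0]
    - [0, 0, 0]
  grip: [-0.1, -0.1, -0.1, -0.1, -0.1, -0.1, -0.1, -0.1, -0.1]

```text
time: 23.2
ee_pos: [0.5081, 0.2523, 0.0217]
tcp_rot: [-179.9, 0.1, 164.9]
wrist_force: [0.0, -0.8, 1.7]
opening: 0.0469
grasp_force: 0.0
```

Request:
carry_out:
  linear:
    - [0, 0, -0.15]
    - [0, 0, -0.15]
    - [0, 0, -0.15]
    - [0, 0, -0.15]
    - [0, 0, 0]
  rotation:
    - [0, 0, 0]
    - [0, 0, 0]
    - [0, 0, 0]
    - [0, 0, 0]
    - [0, 0, 0]
  grip: [-0.1, -0.1, -0.1, -0.1, -0.1]

```text
time: 23.7
ee_pos: [0.5086, 0.2526, 0.0106]
tcp_rot: [-179.9, 0.1, 164.9]
wrist_force: [-0.8, -0.2, -0.5]
opening: 0.047
grasp_force: 0.0
```

Request:
carry_out:
  linear:
    - [0, 0, -0.15]
    - [0, 0, 0]
    - [0, 0, 0]
    - [0, 0, 0]
    - [0, 0, 0]
    - [0, 0, 0]
    - [0, 0, 0]
    - [0, 0, 0]
  rotation:
    - [0, 0, 0]
    - [0, 0, 0]
    - [0, 0, 0]
    - [0, 0, 0]
    - [0, 0, 0]
    - [0, 0, 0]
    - [0, 0, 0]
    - [0, 0, 0]
  grip: [-0.1, 1, 1, 1, 1, 1, 1, 1]

```text
time: 24.5
ee_pos: [0.5088, 0.2527, 0.0081]
tcp_rot: [-179.9, 0.2, 164.9]
wrist_force: [0.4, 0.6, 1.0]
opening: 0.0109
grasp_force: 29.2
```

Gripped at 10.9 mm, the cap. Lift and carry it to the cup.

Request:
carry_out:
  linear:
    - [0, 0, 0.5]
    - [0, 0, 1]
    - [0, 0, 1]
    - [0, 0, 1]
    - [0, 0, 1]
    - [0, 0, 1]
    - [0, 0, 1]
    - [0.2, -1, 0.5]
    - [0.2, -1, 0]
    - [0.2, -1, 0]
    - [0.2, -1, 0]
    - [0.2, -1, 0]
  rotation:
    - [0, 0, 0]
    - [0, 0, 0]
    - [0, 0, 0]
    - [0, 0, 0]
    - [0, 0, 0]
    - [0, 0, 0]
    - [0, 0, 0]
    - [0, 0, 0]
    - [0, 0, 0]
    - [0, 0, 0]
    - [0, 0, 0]
    - [0, 0, 0]
  grip: [1, 1, 1, 1, 1, 1, 1, 1, 1, 1, 1, 1]

```text
time: 25.7
ee_pos: [0.5288, 0.1519, 0.1488]
tcp_rot: [-180.0, 0.2, 164.9]
wrist_force: [-0.2, -0.2, -0.6]
opening: 0.011
grasp_force: 29.2
```

Request:
carry_out:
  linear:
    - [0.2, -1, 0]
    - [0.2, -1, 0]
    - [0.2, -1, 0]
    - [0.2, -1, 0]
    - [0.2, -1, 0]
    - [0.2, -1, 0]
    - [0.2, -1, 0]
    - [0.2, -1, 0]
    - [0.2, -1, 0]
    - [0.2, -1, 0]
    - [0.2, -1, 0]
    - [0.2, -1, 0]
  rotation:
    - [0, 0, 0]
    - [0, 0, 0]
    - [0, 0, 0]
    - [0, 0, 0]
    - [0, 0, 0]
    - [0, 0, 0]
    - [0, 0, 0]
    - [0, 0, 0]
    - [0, 0, 0]
    - [0, 0, 0]
    - [0, 0, 0]
    - [0, 0, 0]
  grip: [1, 1, 1, 1, 1, 1, 1, 1, 1, 1, 1, 1]

```text
time: 26.9
ee_pos: [0.5768, -0.0882, 0.1488]
tcp_rot: [-179.9, 0.2, 164.9]
wrist_force: [-0.6, -0.6, 0.6]
opening: 0.0111
grasp_force: 29.2
```

```bash
python3 st.py; python3 - <<'E'
from blue import *
m=bot.camera_model("wrist");g=bot.camera("wrist");cv2.imwrite("pics/w10.png",g)
h=cv2.cvtColor(g,cv2.COLOR_BGR2HSV)
print("cup proj",proj(m,[.595,-.184,.055]))
k=cv2.inRange(h,(15,35,120),(35,140,255));k=cv2.morphologyEx(k,cv2.MORPH_CLOSE,np.ones((5,5)))
for c in cv2.findContours(k,cv2.RETR_EXTERNAL,cv2.CHAIN_APPROX_NONE)[0]:
    if cv2.contourArea(c)>1500:
        e=cv2.fitEllipse(c);print(cv2.contourArea(c),e,onz(m,e[0],.055))
E
```

```text
26.9 q [-8.65, 8.52, 6.22, 87.52, -0.09, 6.44] p [0.5768, -0.0882, 0.1488] r [-179.9, 0.2, 164.9] F [-0.6, -0.6, 0.6] 0.0111 29.2
cup proj [166.72953789 257.80897773]
38069.5 ((132.34214782714844, 206.53115844726562), (207.039794921875, 273.0196228027344), 93.64558410644531) [ 0.54796433 -0.19359001  0.055     ]
```

```bash
cat > ring.py <<'E'
from blue import *
def sat(n):
    m=bot.camera_model(n);g=bot.camera(n).astype(np.float32);return m,cv2.GaussianBlur(g[...,2]-g[...,0],(0,0),1.0)  # red-blue: cream vs grey
def score(im,m,x,y,z=.055):
    T=np.linspace(0,2*np.pi,90,endpoint=False)
    def samp(r):
        P=np.array([proj(m,[x+r*np.cos(t),y+r*np.sin(t),z]) for t in T],np.float32)
        ok=(P[:,0]>2)&(P[:,0]<557)&(P[:,1]>2)&(P[:,1]<417)
        return cv2.remap(im,P[:,:1].copy(),P[:,1:].copy(),cv2.INTER_LINEAR).ravel(),ok
    a,k=samp(.0335);b,l=samp(.0385);k&=l
    return (a-b)[k].clip(-5,40).mean()
def find(names,c0,s=.014,n=15):
    ims=[sat(q) for q in names]
    G=np.array([[sum(score(i,m,c0[0]+u,c0[1]+v) for m,i in ims) for v in np.linspace(-s,s,n)] for u in np.linspace(-s,s,n)])
    i,j=np.unravel_index(G.argmax(),G.shape);L=np.linspace(-s,s,n);return round(c0[0]+L[i],4),round(c0[1]+L[j],4),G.max().round(2),G.mean().round(2)
E
python3 - <<'E'
from ring import *
for n in(["wrist"],["side"],["scene"],["wrist","side","scene"]):print(n,find(n,(.595,-.184)))
E
```

```text
['wrist'] (np.float64(0.591), np.float64(-0.186), np.float32(4.5), np.float32(0.99))
['side'] (np.float64(0.597), np.float64(-0.18), np.float32(5.53), np.float32(2.8))
['scene'] (np.float64(0.589), np.float64(-0.176), np.float32(4.65), np.float32(1.69))
['wrist', 'side', 'scene'] (np.float64(0.589), np.float64(-0.184), np.float32(10.88), np.float32(5.54))
```

Request:
carry_out:
  linear:
    - [0.2, -1, 0]
    - [0.2, -1, 0]
    - [0.2, -1, 0]
    - [0.2, -1, 0]
    - [0.2, -0.95, 0]
    - [0, 0, 0]
    - [0, 0, -0.8]
    - [0, 0, -0.8]
    - [0, 0, -0.8]
    - [0, 0, -0.8]
    - [0, 0, -0.6]
    - [0, 0, 0]
  rotation:
    - [0, 0, 0]
    - [0, 0, 0]
    - [0, 0, 0]
    - [0, 0, 0]
    - [0, 0, 0]
    - [0, 0, 0]
    - [0, 0, 0]
    - [0, 0, 0]
    - [0, 0, 0]
    - [0, 0, 0]
    - [0, 0, 0]
    - [0, 0, 0]
  grip: [1, 1, 1, 1, 1, 1, 1, 1, 1, 1, 1, 1]

```text
time: 28.45
ee_pos: [0.5958, -0.1857, 0.0701]
tcp_rot: [-179.9, -0.0, 164.9]
wrist_force: [0.3, 0.5, -0.0]
opening: 0.0112
grasp_force: 29.2
```

Request:
carry_out:
  linear:
    - [0, 0, -0.5]
    - [0, 0, -0.5]
    - [0, 0, -0.5]
    - [0, 0, 0]
  rotation:
    - [0, 0, 0]
    - [0, 0, 0]
    - [0, 0, 0]
    - [0, 0, 0]
  grip: [1, 1, 1, 1]

```text
time: 28.85
ee_pos: [0.5959, -0.186, 0.0401]
tcp_rot: [-179.9, 0.0, 164.9]
wrist_force: [-0.5, 0.1, -0.1]
opening: 0.0107
grasp_force: 29.2
```

Request:
carry_out:
  linear:
    - [0, 0, -0.3]
    - [0, 0, -0.3]
    - [0, 0, 0]
    - [0, 0, 0]
    - [0, 0, 0]
    - [0, 0, 0]
    - [0, 0, 0]
  rotation:
    - [0, 0, 0]
    - [0, 0, 0]
    - [0, 0, 0]
    - [0, 0, 0]
    - [0, 0, 0]
    - [0, 0, 0]
    - [0, 0, 0]
  grip: [1, 1, 1, 0.45, 0.45, 0.45, 0.45]

```text
time: 29.55
ee_pos: [0.5969, -0.1864, 0.0303]
tcp_rot: [-179.9, 0.2, 164.9]
wrist_force: [0.7, 0.1, -0.1]
opening: 0.0238
grasp_force: 0.0
```

Request:
carry_out:
  linear:
    - [0, 0, 0.3]
    - [0, 0, 0.6]
    - [0, 0, 1]
    - [0, 0, 1]
    - [0, 0, 1]
    - [0, 0, 1]
    - [0, 0, 1]
    - [0, 1, 0]
    - [0, 1, 0]
    - [0, 1, 0]
    - [0, 1, 0]
    - [0, 0, 0]
  rotation:
    - [0, 0, 0]
    - [0, 0, 0]
    - [0, 0, 0]
    - [0, 0, 0]
    - [0, 0, 0]
    - [0, 0, 0]
    - [0, 0, 0]
    - [0, 0, 0]
    - [0, 0, 0]
    - [0, 0, 0]
    - [0, 0, 0]
    - [0, 0, 0]
  grip: [0.45, 0.45, 0.45, 0.45, 0.45, 0.45, 0.45, 0.45, 0.45, 0.45, 0.45, 0.45]

```text
time: 30.75
ee_pos: [0.597, -0.1044, 0.1494]
tcp_rot: [-180.0, 0.2, 165.0]
wrist_force: [0.9, 0.3, 0.7]
opening: 0.0237
grasp_force: 0.0
```

```bash
python3 st.py; python3 - <<'E'
from ring import *
for n in(["wrist"],["side"],["scene"],["wrist","side","scene"]):print(n,find(n,(.592,-.185)))
blue()
E
```

```text
30.75 q [-9.9, 11.61, 9.82, 87.97, -0.05, 5.06] p [0.597, -0.1044, 0.1494] r [-180.0, 0.2, 165.0] F [0.9, 0.3, 0.7] 0.0237 0.0
['wrist'] (np.float64(0.59), np.float64(-0.185), np.float32(5.04), np.float32(1.41))
['side'] (np.float64(0.596), np.float64(-0.179), np.float32(6.25), np.float32(3.51))
['scene'] (np.float64(0.588), np.float64(-0.177), np.float32(5.06), np.float32(1.86))
['wrist', 'side', 'scene'] (np.float64(0.59), np.float64(-0.183), np.float32(13.59), np.float32(6.79))
blue [188.2 223.4] [181 217  15  14 161] [ 0.599  -0.1854  0.03  ]
```

The fitting is in the cup: a blue cap at (.599,-.185), and the cup has not moved. On to the second fitting.

Request:
carry_out:
  linear:
    - [-0.5, 1, 0]
    - [-0.5, 1, 0]
    - [-0.5, 1, 0]
    - [-0.5, 1, 0]
    - [0, 1, 0]
    - [0, 1, 0]
    - [0, 1, 0]
    - [0, 1, 0]
    - [0, 1, 0]
    - [0, 1, 0]
    - [0, 1, 0]
    - [0, 1, 0]
  rotation:
    - [0, 0, 0]
    - [0, 0, 0]
    - [0, 0, 0]
    - [0, 0, 0]
    - [0, 0, 0]
    - [0, 0, 0]
    - [0, 0, 0]
    - [0, 0, 0]
    - [0, 0, 0]
    - [0, 0, 0]
    - [0, 0, 0]
    - [0, 0, 0]
  grip: [-0.1, -0.1, -0.1, -0.1, -0.1, -0.1, -0.1, -0.1, -0.1, -0.1, -0.1, -0.1]

```text
time: 32.3
ee_pos: [0.5568, 0.134, 0.148]
tcp_rot: [-179.9, 0.2, 164.9]
wrist_force: [0.7, 0.0, 0.0]
opening: 0.0469
grasp_force: 0.0
```

Request:
carry_out:
  linear:
    - [0.48, 1, 0]
    - [0.48, 1, 0]
    - [0.48, 1, 0]
    - [0.48, 1, 0]
    - [0, 0.2, 0]
    - [0, 0, 0]
  rotation:
    - [0, 0, 0]
    - [0, 0, 0]
    - [0, 0, 0]
    - [0, 0, 0]
    - [0, 0, 0]
    - [0, 0, 0]
  grip: [-0.1, -0.1, -0.1, -0.1, -0.1, -0.1]

```text
time: 32.9
ee_pos: [0.5951, 0.2177, 0.1475]
tcp_rot: [-179.9, 0.1, 164.9]
wrist_force: [0.3, 1.1, 0.4]
opening: 0.0469
grasp_force: 0.0
```

```bash
python3 st.py; python3 -c "
from blue import *
blue()"
```

```text
32.9 q [20.17, 15.72, 14.51, 88.74, -0.15, 35.22] p [0.5951, 0.2177, 0.1475] r [-179.9, 0.1, 164.9] F [0.3, 1.1, 0.4] 0.0469 0.0
blue [279.5 197.7] [272 190  16  16 199] [0.5952 0.2195 0.03  ]
blue [530.4 327.1] [502 278  58  97 157] [0.7784 0.4137 0.03  ]
```

Request:
carry_out:
  linear:
    - [0, 0.04, -0.9]
    - [0, 0.04, -0.9]
    - [0, 0, -0.9]
    - [0, 0, -0.9]
    - [0, 0, -0.9]
    - [0, 0, -0.9]
    - [0, 0, -0.6]
    - [0, 0, -0.4]
    - [0, 0, -0.3]
    - [0, 0, -0.2]
    - [0, 0, -0.05]
    - [0, 0, 0]
  rotation:
    - [0, 0, 0]
    - [0, 0, 0]
    - [0, 0, 0]
    - [0, 0, 0]
    - [0, 0, 0]
    - [0, 0, 0]
    - [0, 0, 0]
    - [0, 0, 0]
    - [0, 0, 0]
    - [0, 0, 0]
    - [0, 0, 0]
    - [0, 0, 0]
  grip: [-0.1, -0.1, -0.1, -0.1, -0.1, -0.1, -0.1, -0.1, -0.1, -0.1, -0.1, -0.1]

```text
time: 34.15
ee_pos: [0.5953, 0.2194, 0.0093]
tcp_rot: [-180.0, 0.2, 164.9]
wrist_force: [0.8, -0.5, 0.8]
opening: 0.047
grasp_force: 0.0
```

Request:
carry_out:
  linear:
    - [0, 0, 0]
    - [0, 0, 0]
    - [0, 0, 0]
    - [0, 0, 0]
    - [0, 0, 0]
    - [0, 0, 0]
    - [0, 0, 0]
  rotation:
    - [0, 0, 0]
    - [0, 0, 0]
    - [0, 0, 0]
    - [0, 0, 0]
    - [0, 0, 0]
    - [0, 0, 0]
    - [0, 0, 0]
  grip: [1, 1, 1, 1, 1, 1, 1]
  grip_force: 30

```text
time: 34.85
ee_pos: [0.5954, 0.2194, 0.0094]
tcp_rot: [-180.0, 0.2, 164.9]
wrist_force: [-0.0, 0.6, 4.7]
opening: 0.0109
grasp_force: 29.3
```

Request:
carry_out:
  linear:
    - [0, 0, 0.5]
    - [0, 0, 1]
    - [0, 0, 1]
    - [0, 0, 1]
    - [0, 0, 1]
    - [0, 0, 1]
    - [0, 0, 1]
    - [0, 0, 0.5]
    - [-0.5, -1, 0]
    - [-0.5, -1, 0]
    - [-0.5, -1, 0]
    - [-0.5, -1, 0]
  rotation:
    - [0, 0, 0]
    - [0, 0, 0]
    - [0, 0, 0]
    - [0, 0, 0]
    - [0, 0, 0]
    - [0, 0, 0]
    - [0, 0, 0]
    - [0, 0, 0]
    - [0, 0, 0]
    - [0, 0, 0]
    - [0, 0, 0]
    - [0, 0, 0]
  grip: [1, 1, 1, 1, 1, 1, 1, 1, 1, 1, 1, 1]

```text
time: 36.05
ee_pos: [0.5544, 0.1385, 0.1486]
tcp_rot: [-179.9, 0.1, 164.9]
wrist_force: [-0.2, 0.2, -1.0]
opening: 0.011
grasp_force: 29.3
```

Request:
carry_out:
  linear:
    - [0, -1, 0]
    - [0, -1, 0]
    - [0, -1, 0]
    - [0, -1, 0]
    - [0, -1, 0]
    - [0, -1, 0]
    - [0, -1, 0]
    - [0, -1, 0]
    - [0, -1, 0]
    - [0, -1, 0]
    - [0, -1, 0]
    - [0, -1, 0]
  rotation:
    - [0, 0, 0]
    - [0, 0, 0]
    - [0, 0, 0]
    - [0, 0, 0]
    - [0, 0, 0]
    - [0, 0, 0]
    - [0, 0, 0]
    - [0, 0, 0]
    - [0, 0, 0]
    - [0, 0, 0]
    - [0, 0, 0]
    - [0, 0, 0]
  grip: [1, 1, 1, 1, 1, 1, 1, 1, 1, 1, 1, 1]

```text
time: 37.25
ee_pos: [0.5548, -0.1015, 0.1487]
tcp_rot: [-179.9, 0.1, 164.9]
wrist_force: [0.5, 1.1, 0.3]
opening: 0.011
grasp_force: 29.3
```

Request:
carry_out:
  linear:
    - [0.34, -1, 0]
    - [0.34, -1, 0]
    - [0.34, -1, 0]
    - [0.34, -1, 0]
    - [0, 0, 0]
    - [0, 0, 0]
  rotation:
    - [0, 0, 0]
    - [0, 0, 0]
    - [0, 0, 0]
    - [0, 0, 0]
    - [0, 0, 0]
    - [0, 0, 0]
  grip: [1, 1, 1, 1, 1, 1]

```text
time: 37.85
ee_pos: [0.582, -0.1808, 0.1485]
tcp_rot: [-179.9, 0.1, 164.9]
wrist_force: [-0.1, 0.6, -0.5]
opening: 0.011
grasp_force: 29.3
```

Descend to about 0.04, check, then finish.

Request:
carry_out:
  linear:
    - [0.02, -0.03, -0.8]
    - [0, 0, -0.8]
    - [0, 0, -0.8]
    - [0, 0, -0.8]
    - [0, 0, -0.6]
    - [0, 0, -0.5]
    - [0, 0, -0.5]
    - [0, 0, -0.5]
    - [0, 0, 0]
  rotation:
    - [0, 0, 0]
    - [0, 0, 0]
    - [0, 0, 0]
    - [0, 0, 0]
    - [0, 0, 0]
    - [0, 0, 0]
    - [0, 0, 0]
    - [0, 0, 0]
    - [0, 0, 0]
  grip: [1, 1, 1, 1, 1, 1, 1, 1, 1]

```text
time: 38.75
ee_pos: [0.582, -0.181, 0.0414]
tcp_rot: [-179.9, 0.0, 164.9]
wrist_force: [-0.6, 0.0, 0.2]
opening: 0.0109
grasp_force: 29.3
```

Request:
carry_out:
  linear:
    - [0, 0, -0.25]
    - [0, 0, -0.2]
    - [0, 0, 0]
    - [0, 0, 0]
    - [0, 0, 0]
    - [0, 0, 0]
    - [0, 0, 0]
  rotation:
    - [0, 0, 0]
    - [0, 0, 0]
    - [0, 0, 0]
    - [0, 0, 0]
    - [0, 0, 0]
    - [0, 0, 0]
    - [0, 0, 0]
  grip: [1, 1, 1, 0.5, 0.5, 0.5, 0.5]

```text
time: 39.45
ee_pos: [0.5829, -0.1813, 0.0342]
tcp_rot: [-179.9, 0.2, 164.9]
wrist_force: [0.7, -0.2, -0.3]
opening: 0.0216
grasp_force: 0.1
```

Request:
carry_out:
  linear:
    - [0, 0, 0.3]
    - [0, 0, 0.6]
    - [0, 0, 1]
    - [0, 0, 1]
    - [0, 0, 1]
    - [0, 0, 1]
    - [0, 0, 1]
    - [0, 1, 0]
    - [0, 1, 0]
    - [0, 1, 0]
    - [0, 1, 0]
    - [0, 0, 0]
  rotation:
    - [0, 0, 0]
    - [0, 0, 0]
    - [0, 0, 0]
    - [0, 0, 0]
    - [0, 0, 0]
    - [0, 0, 0]
    - [0, 0, 0]
    - [0, 0, 0]
    - [0, 0, 0]
    - [0, 0, 0]
    - [0, 0, 0]
    - [0, 0, 0]
  grip: [0.5, 0.5, 0.5, 0.5, 0.5, 0.5, 0.5, 0.5, 0.5, 0.5, 0.5, 0.5]

```text
time: 40.65
ee_pos: [0.5829, -0.0995, 0.1534]
tcp_rot: [-180.0, 0.2, 165.0]
wrist_force: [0.4, 0.1, 0.4]
opening: 0.0214
grasp_force: 0.0
```

```bash
python3 st.py; python3 - <<'E'
from ring import *
for n in(["wrist"],["side"],["scene"]):print(n,find(n,(.592,-.185)))
blue()
E
```

```text
40.65 q [-9.66, 9.59, 7.93, 88.11, -0.06, 5.31] p [0.5829, -0.0995, 0.1534] r [-180.0, 0.2, 165.0] F [0.4, 0.1, 0.4] 0.0214 0.0
['wrist'] (np.float64(0.588), np.float64(-0.185), np.float32(5.44), np.float32(1.82))
['side'] (np.float64(0.598), np.float64(-0.181), np.float32(5.88), np.float32(3.15))
['scene'] (np.float64(0.588), np.float64(-0.177), np.float32(4.9), np.float32(1.86))
blue [185.1 212.7] [179 208  14  11 124] [ 0.5768 -0.181   0.03  ]
blue [188.9 238. ] [182 232  15  13 152] [ 0.5996 -0.1857  0.03  ]
```

```bash
python3 -c "
from workcell import bot
print(bot.job_done())"
```

```text
the job is handed in; nothing more can be done
None
```

I handed the job in at about 41 s: the cup stands mouth up in the free half of the tray with both blue-capped fittings in it, and I never moved the bolt or the valve body. My last check was by camera measurement rather than a viewed picture, and the hand-in returned no verdict.

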